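# Fetch the hemmed-in vial for weighing and put the bottles back by colour

## Task

First move all three bottles from the steel tray over to the empty blue tray and stand them there; then take the small blue-capped vial they hemmed in and set it upright in the middle of the balance pan; then put each bottle back in the steel tray, standing centred on the pad of its own cap colour. Never tip a bottle or the vial over, and leave the conical flask where it stands.

Things in the scene. Friction and masses are not known exactly. Their poses are not given: they have to be found in the camera images.
- bottle_red: closed laboratory bottle with a red screw cap (clear bottle with pink contents), 158 mm tall, body 60 mm in diameter up to about 93 mm, cap 34 mm in diameter from 115 to 150 mm above its foot (easily lifted by the cap from above). Origin: centre of its underside, z up the bottle. At the start it stands on one of the three coloured pads, not necessarily its own.
- bottle_green: closed laboratory bottle with a green screw cap (colourless bottle with a green-striped label), 147 mm tall, body 60 mm in diameter up to about 87 mm, cap 34 mm in diameter from 109 to 140 mm above its foot (easily lifted by the cap from above). Origin: centre of its underside, z up the bottle. At the start it stands on one of the three coloured pads, not necessarily its own.
- bottle_yellow: closed laboratory bottle with a yellow screw cap (clear bottle with pale yellow contents), 130 mm tall, body 56 mm in diameter up to about 76 mm, cap 32 mm in diameter from 98 to 125 mm above its foot (easily lifted by the cap from above). Origin: centre of its underside, z up the bottle. At the start it stands on one of the three coloured pads, not necessarily its own.
- vial: small sample vial with a blue cap, 54 mm tall, 29 mm in diameter (glass 27 mm up to 36 mm height, cap above). Origin: centre of its underside, z up. At the start it stands in the middle of the three bottles, too hemmed in to be reached, on the tray's floor 4 mm above the worktop.
- pad_red: flat round red pad, 76 mm in diameter, 4 mm thick, fixed in a round steel tray (212 mm across, rim 12 mm high) with the two other pads, 55 mm from the tray's centre and 95 mm from each other. Origin: centre of its underside; its top is 4 mm above that (8 mm above the worktop). A bottle stands on it at the start, and its border shows round the bottle's foot.
- pad_green: flat round green pad, 76 mm in diameter, 4 mm thick, fixed in a round steel tray (212 mm across, rim 12 mm high) with the two other pads, 55 mm from the tray's centre and 95 mm from each other. Origin: centre of its underside; its top is 4 mm above that (8 mm above the worktop). A bottle stands on it at the start, and its border shows round the bottle's foot.
- pad_yellow: flat round yellow pad, 76 mm in diameter, 4 mm thick, fixed in a round steel tray (212 mm across, rim 12 mm high) with the two other pads, 55 mm from the tray's centre and 95 mm from each other. Origin: centre of its underside; its top is 4 mm above that (8 mm above the worktop). A bottle stands on it at the start, and its border shows round the bottle's foot.
- park_tray: empty round blue tray, the side area, fixed on the worktop: 212 mm across, rim 12 mm high, flat floor about 194 mm across, 4 mm above the worktop. Origin: centre of its underside. There is room for the three bottles in a triangle, each 55 mm from the tray's centre.
- balance_pan (a point): centre of the top of the round steel pan (96 mm across) of a white laboratory balance, 57 mm above the worktop. The balance is fixed; its housing (210 x 165 mm, 48 mm high) lies under the pan. The pan does not move.
- flask: conical glass flask with pink contents, 82 mm in diameter at the foot, 131 mm tall, standing loose at the back: a bystander, to be left where it is. Origin: centre of its underside.
Things that resemble listed ones, but are neither listed nor needed, are in the scene too. Leave any purple or turquoise look-alike of the bottle_yellow alone.

How it is judged:
By the outcome, as a careful person would: the job done as asked, in the order asked, and still so for the second after the job is handed in, with the robot touching nothing.
It also fails if it takes over 144 s, if anything falls off the work surface, if the arm or the gripper's body presses on something with over 40 N, if the wrist force passes 120 N, or if a joint passes its speed limit or range.

## Robot

A 7-joint arm with a two-finger parallel gripper is mounted at the origin on a cart in front of the work surface, level with it; the furniture and walls round the work are solid. World frame = base frame: x ahead of the robot, y to its left, z up, the work surface at z = 0. Lengths are in m, angles in rad, forces in N, time in s.
With the tool pointing down it reaches from about 0.35 to 0.9 m from the base axis. Payload 8.1 kg.
Tool frame: the origin (TCP) lies at the very end of the fingers, on their centre line; the grasp point (between the pads) lies 19 mm behind it; z points along the fingers, y is the direction in which the jaws open and shut (so a half turn about z gives the same grasp; the last joint's range is limited). The gripper opens to 85 mm and grips with 20 to 120 N. Pads are 22 mm wide; open, the fingers measure 114 mm over their backs; the gripper's body (76 mm by 85 mm) begins 54 mm behind the grasp point. The pads swing forward as they close: fully open they stand 13 mm farther back than shut.
Start: joints at [-1.256, 0.434, 0.025, 1.573, -0.012, 1.134, -0.075], TCP at [0.254, 0.571, 0.231] pointing down, gripper open.
Joint ranges: [-2.62, 2.62], [-0.44, 2.09], [-1.27, 1.32], [0.08, 2.57], [-1.32, 4.46], [0.12, 2], [-2.74, 2.74]. Speed limits (rad/s): [2.22, 2.22, 3.01, 3.01, 3.14, 3.14, 3.14].

## Interface

Orientations are given as a rotation vector (axis times angle).
In Python, from cell import r gives the robot as it stands. The module is installed in compiled form; this text tells all that it offers.
- The arm moves only by the shell command python3 -m inch 'ROWS' [FORCE]. ROWS is JSON, a list that holds one entry, the list of rows, each a list of 7 numbers: the shift along the world's x, y, z in mm, then the turn, a rotation vector about the world's x, y, z in degrees, then the finger opening in mm, from 0 to 85.4. A call has 1 to 12 rows; each row shifts and turns the pose as measured when the row begins; what a row does not reach is not made up. A row lasts 1/12 s, in which the tool goes at most 41.7 mm and 7.16 degrees, less where a joint would pass 70% of its speed; a pose out of reach is approached as far as the arm can. A call with a gripper value outside its range is refused whole. The fingers move at their own pace and stop on an object; FORCE is the grip in N (left out, the last holds). Time passes only in rows, so rows that do not move let the fingers close. It gives the time, the measured TCP pose, the force and the opening at its end, in the units of the state.
- r.read_state(): the state, without advancing time (a new reading comes with each control period).
- r.get_image(name): name is "scene" or "top"; returns a dict with "color" (420x560x3 uint8, red, green, blue), "intrinsics" (3x3 intrinsics, pixels), "origin" and "orientation" of the camera in the world. Camera axes: x right, y up, looking along -z (the intrinsics and any distortion apply to the point x, -y, -z); pixel columns grow to the right and rows downward; lengths in m; the calibration is good to about 2 mm. A picture is of the moment at which its call begins. There is no depth.
- r.job_done(): hands the job in, once; it reports no verdict.
Trained networks look in a picture, given as the dict that the camera call returned (one of the last four; its "shot" number tells which), for a name from the list of things; names that differ only in an ending like _2 or _b are one class to them, and where a whole thing is asked for, a point or a joint stands for the part that bears it (a point fixed in the world has none). Each returns a list of dicts, best first, with "p" (0 to 1); they miss things now and then, are a little off and sometimes report something else, mostly with a low value. They report only what shows in the picture. A call takes as long as a camera call. They do not tell look-alikes from the thing itself.
- r.find_in(picture, target): "bbox" ([left, top, width, height] in pixels, round what is visible of it).
- r.landmark_of(picture, target): "centre" ([column, row] in pixels: a listed point, or the origin of a listed thing).
The state is a dict: "time_s": time; "joint_pos": joint angles; "qvel": joint speeds; "joint_efforts": joint torques, N m; "tool_pos": TCP position; "ee_rot": TCP orientation; "ft_force": force on the tool from outside, world axes, zero at the start; "ft_torque": the same for the moment, N m; "width": finger opening in m.
Only numpy, scipy, OpenCV 4.12 (cv2) and the standard library are available. Lean on these libraries where they do the work, as an engineer would, in place of code of your own. Each camera call takes 0.05 s, during which the arm holds its last target.

## Working session

There is one attempt and no reset: what is moved stays moved. The work goes in short steps, Python scripts to look and compute and a shell command to move; the robot and the scene stay as the last step left them, time stands still between calls to the robot, and variables do not carry over. Pictures are saved under pics/ and viewed, and the job is handed in when it is done.

```bash
mkdir -p pics
cat > h.py <<'E'
import numpy as np, cv2
from cell import r
from scipy.spatial.transform import Rotation as R
def shot(name,fn):
    p=r.get_image(name); cv2.imwrite('pics/'+fn,cv2.cvtColor(p['color'],cv2.COLOR_RGB2BGR)); return p
def rot(p):
    o=np.array(p['orientation'],float)
    return R.from_rotvec(o).as_matrix() if o.size==3 else (o if o.shape==(3,3) else R.from_quat(o).as_matrix())
def back(p,uv,z):
    K=np.array(p['intrinsics']);d=np.linalg.inv(K)@[uv[0],uv[1],1]
    d=rot(p)@np.array([d[0],-d[1],-d[2]]);o=np.array(p['origin']);return o+d*(z-o[2])/d[2]
def proj(p,X):
    K=np.array(p['intrinsics']);c=rot(p).T@(np.array(X)-p['origin']);c=K@[c[0],-c[1],-c[2]];return c[:2]/c[2]
E
python3 - <<'E'
from h import *
s=r.read_state();print(s)
for n in ['scene','top']:
    p=shot(n,n+'0.png');print(n,{k:p[k] for k in p if k!='color'})
    for t in ['bottle_red','bottle_green','bottle_yellow','vial','pad_red','pad_green','pad_yellow','park_tray','balance_pan','flask']:
        for d in r.landmark_of(p,t)[:3]:
            z={'vial':.004,'balance_pan':.057,'park_tray':0,'flask':0}.get(t,.008 if 'bottle' in t else .004)
            print(t,round(d['p'],2),np.round(d['centre'],1),np.round(back(p,d['centre'],z),4))
E
```

```text
{'time_s': 0.0, 'joint_pos': array([-1.25560569,  0.43523604,  0.02498467,  1.5741094 , -0.01162802,
        1.13397639, -0.075093  ]), 'qvel': array([ 0.00092687,  0.00031502,  0.00101924,  0.00159273,  0.00112739,
        0.00109763, -0.0016035 ]), 'joint_efforts': array([ 1.23624654e-04, -6.70480371e+01,  1.02539465e+00, -3.16199613e+01,
        1.56635907e-02,  1.27570287e-02,  3.10946383e-06]), 'tool_pos': array([0.25343356, 0.57075832, 0.23051321]), 'ee_rot': array([-6.51589722e-01, -3.07306555e+00,  2.46652509e-03]), 'ft_force': array([-0.53967795, -0.65941357, -0.67867888]), 'ft_torque': array([-0.01813007,  0.04299476, -0.02779679]), 'width': 0.0856054987690201}
scene {'intrinsics': array([[402.48896077,   0.        , 280.31805593],
       [  0.        , 402.48896077, 206.66828683],
       [  0.        ,   0.        ,   1.        ]]), 'origin': array([-0.11066839, -0.60551861,  0.53237258]), 'orientation': array([ 1.0262641 , -0.45321113, -0.78755181]), 'shot': 1}
bottle_red 0.93 [279.2 214.3] [0.6104 0.0262 0.008 ]
bottle_red 0.36 [255.4 233.7] [0.4968 0.0073 0.008 ]
bottle
[... 1135 characters left out ...]
126 0.008 ]
bottle_yellow 0.81 [285.4 206.9] [ 0.5703 -0.0645  0.008 ]
bottle_yellow 0.76 [220.8 286.3] [0.3416 0.125  0.008 ]
bottle_yellow 0.73 [155.9 178.6] [0.6567 0.3155 0.008 ]
vial 0.61 [284.7 208.1] [ 0.567  -0.0626  0.004 ]
vial 0.42 [264.9 209.2] [ 0.5642 -0.0042  0.004 ]
pad_red 0.61 [287.2 203.8] [ 0.5797 -0.0701  0.004 ]
pad_green 0.64 [258.  227.2] [0.5115 0.0165 0.004 ]
pad_yellow 0.68 [191.4 148.6] [0.7464 0.2126 0.004 ]
pad_yellow 0.41 [252.3 196.6] [0.6018 0.0327 0.004 ]
park_tray 0.86 [383. 238.] [ 0.4765 -0.352   0.    ]
park_tray 0.39 [252.3 197. ] [0.601  0.0328 0.    ]
balance_pan 0.86 [157.7 238. ] [0.4824 0.2958 0.057 ]
flask 0.64 [192.1 148.8] [0.7466 0.2113 0.    ]
```

Run:
```python
import cv2
for n,(x,y,w,h) in {'scene0':(150,110,280,210),'top0':(140,130,280,210)}.items():
    a=cv2.imread(f'pics/{n}.png'); cv2.imwrite(f'pics/{n}z.png',cv2.resize(a[y:y+h,x:x+w],(800,600),interpolation=cv2.INTER_CUBIC))
```

```text
(no output)
```

View pics/scene0.png

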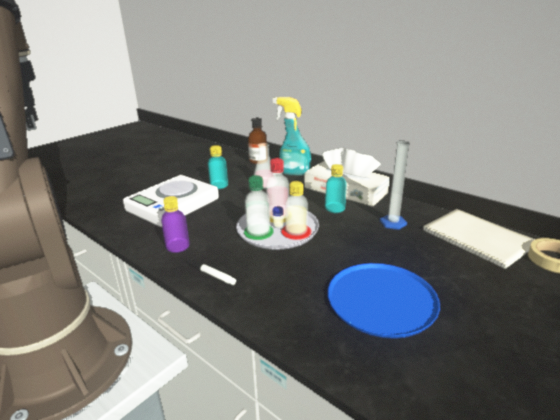

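View pics/top0.png

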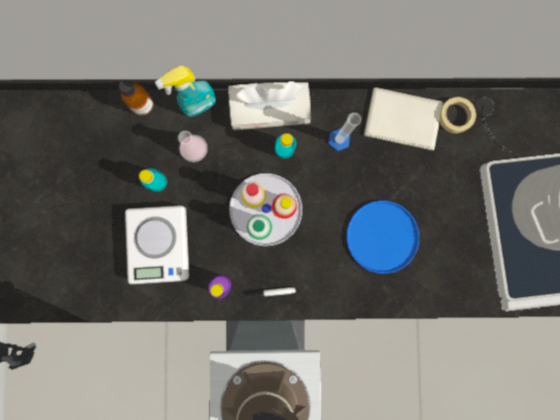

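```bash
ls pics
```

```text
scene0.png
scene0z.png
top0.png
top0z.png
```

View pics/top0z.png

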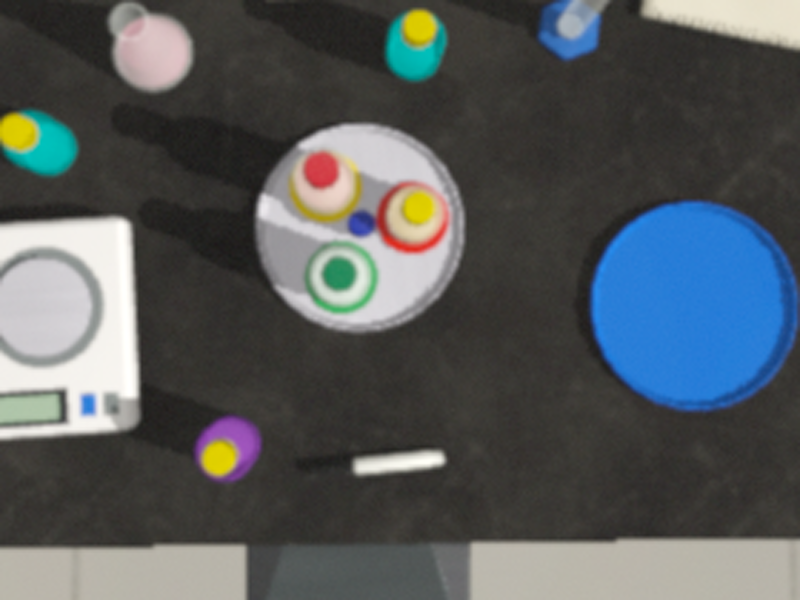

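View pics/scene0z.png

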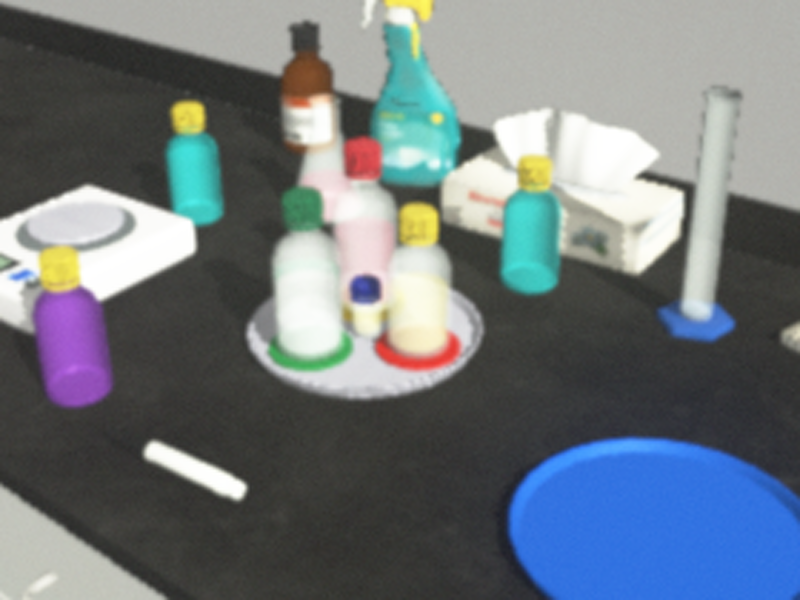

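```bash
cat > m.py <<'E'
from h import *
def mask(p,lo,hi,box):
    h=cv2.cvtColor(p['color'],cv2.COLOR_RGB2HSV); m=cv2.inRange(h,np.array(lo),np.array(hi))
    b=np.zeros_like(m);x,y,w,hh=box;b[y:y+hh,x:x+w]=255;return m&b
def big(m):
    n,l,s,c=cv2.connectedComponentsWithStats(m);
    if n<2:return None
    i=1+np.argmax(s[1:,4]);return c[i],s[i],(l==i).astype(np.uint8)
def circ(p,m,z):
    c=max(cv2.findContours(m,cv2.RETR_EXTERNAL,cv2.CHAIN_APPROX_NONE)[0],key=len)[:,0,:]
    P=np.array([back(p,u,z)[:2] for u in cv2.convexHull(c)[:,0,:]] )
    P=np.array([back(p,u,z)[:2] for u in c])
    A=np.c_[2*P,np.ones(len(P))];s=np.linalg.lstsq(A,(P**2).sum(1),rcond=None)[0]
    return s[:2],np.sqrt(s[2]+s[:2]@s[:2])
E
python3 - <<'E'
from m import *
p=shot('top','t1.png')
box=(225,170,85,80)
for n,lo,hi,b,z in [('redcap',(170,120,80),(180,255,255),(240,178,22,22),.165),('greencap',(70,100,30),(90,255,200),(250,216,22,22),.154),('yelcap',(22,150,80),(32,255,255),(276,194,20,18),.136),('vial',(110,80,30),(128,255,255),(255,198,22,22),.058),('blue',(100,150,60),(120,255,255),(335,190,95,95),.012)]:
    m=mask(p,lo,hi,b);r_=big(m)
    if r_ is None: print(n,None);continue
    c,s,mm=r_;print(n,np.round(c,1),s,np.round(back(p,c,z),4),circ(p,mm*255,z))
h=cv2.cvtColor(p['color'],cv2.COLOR_RGB2HSV)
for u in [(252,190),(259,226),(286,203),(266,209),(383,238),(253,208),(271,229),(285,217)]: print(u,h[u[1],u[0]])
# predicted origin projections
from scipy.spatial.transform import Rotation as R
print(R.from_rotvec(r.read_state()['ee_rot']).as_matrix().round(2))
E
```

```text
redcap [252.  189.2] [247 184  11  11  94] [0.6049 0.0284 0.165 ] (array([0.60491054, 0.02842644]), np.float64(0.012947694969018545))
greencap [258.3 225.5] [253 221  11  10  89] [0.512  0.0131 0.154 ] (array([0.51203944, 0.01311679]), np.float64(0.012561453964586975))
yelcap [285.9 202.3] [281 197  11  12  98] [ 0.573  -0.0596  0.136 ] (array([ 0.57296788, -0.05966582]), np.float64(0.013615554241108385))
vial [265.9 208. ] [262 204   9   9  63] [ 0.5639 -0.007   0.058 ] (array([ 0.56390112, -0.0069724 ]), np.float64(0.011363685131185353))
blue [382.3 236.5] [ 346  200   73   74 4231] [ 0.4809 -0.3466  0.012 ] (array([ 0.48156113, -0.34677072]), np.float64(0.10603531671089284))
(252, 190) [178 176 211]
(259, 226) [ 77 188 140]
(286, 203) [ 28 255 224]
(266, 209) [117 162 175]
(383, 238) [105 209 216]
(253, 208) [ 18  29 161]
(271, 229) [ 67  80 188]
(285, 217) [  2 211 222]
[[-0.91  0.41  0.  ]
 [ 0.41  0.91  0.  ]
 [-0.    0.   -1.  ]]
```

```bash
python3 -m inch '[[[18,-36,2,0,0,-5.5,85],[18,-36,2,0,0,-5.5,85],[18,-36,2,0,0,-5.5,85],[18,-36,2,0,0,-5.5,85],[18,-36,2,0,0,-5.5,85],[18,-36,2,0,0,-5.5,85],[18,-36,2,0,0,-5.5,85],[18,-36,2,0,0,-5.5,85],[18,-36,2,0,0,-5.5,85],[18,-36,2,0,0,-5.5,85],[18,-36,2,0,0,-5.5,85],[18,-36,2,0,0,-5.5,85]]]' 60
python3 - <<'E'
from m import *
p=r.get_image('scene')
cv2.imwrite('pics/s2.png',cv2.cvtColor(p['color'],cv2.COLOR_RGB2BGR))
p=cv2.imread('pics/t1.png')
cv2.imwrite('pics/pan.png',cv2.resize(p[190:290,110:210],(600,600),interpolation=cv2.INTER_CUBIC))
print(r.read_state())
E
```

```text
time_s: 2.15
tool_pos: [0.4659, 0.1315, 0.2564]
ee_rot: [-2.256, -2.182, -0.017]
ft_force: [0.3, 0.7, -0.9]
width: 0.085
{'time_s': 2.2, 'joint_pos': array([-0.75573145,  0.17453378,  0.46236226,  1.90080741, -0.09236936,
        1.07525036, -0.30626811]), 'qvel': array([-0.04201266, -0.01315501, -0.04284994,  0.01644281,  0.02980662,
       -0.00530426,  0.00064203]), 'joint_efforts': array([-1.75135911e+01, -3.43126059e+01, -1.44050610e+01, -2.84595412e+01,
       -3.95522967e+00,  5.01640756e-01, -6.04943474e-03]), 'tool_pos': array([0.46955985, 0.12293763, 0.25733664]), 'ee_rot': array([2.27514967, 2.16419089, 0.01772274]), 'ft_force': array([ 2.8373858 , -7.53770526,  1.21991261]), 'ft_torque': array([-4.90908973e-01, -1.54311340e-01, -4.46324479e-04]), 'width': 0.0847556220193512}
```

View pics/s2.png

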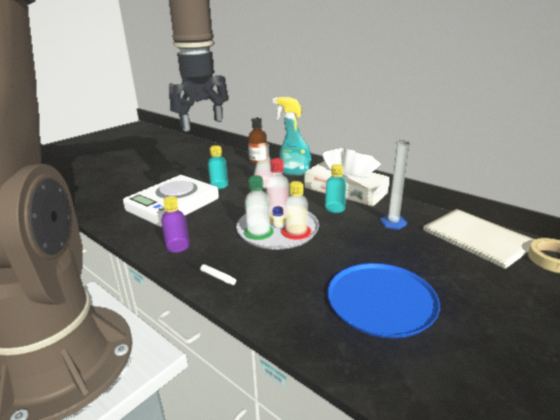

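View pics/pan.png

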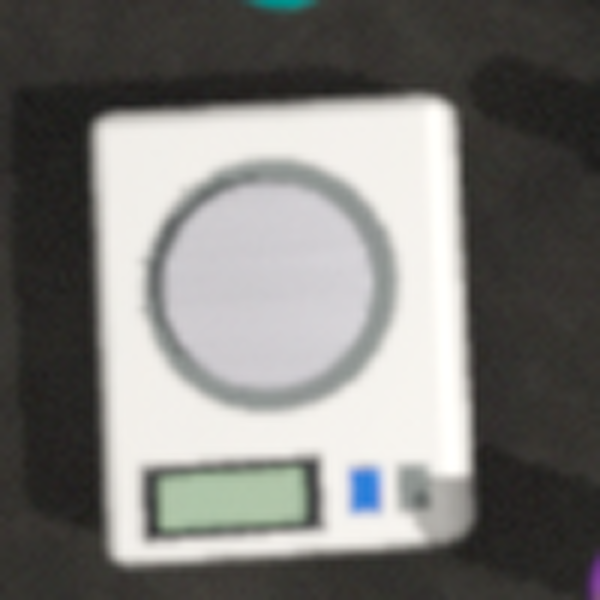

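```bash
python3 -m inch '[[[17,-31,0,0,0,0,70],[17,-31,0,0,0,0,70],[17,-31,0,0,0,0,70],[17,-30,0,0,0,0,70],[17,-30,0,0,0,0,70],[12,-20,-10,0,0,0,70],[5,-8,-20,0,0,0,70],[0,0,-20,0,0,0,70],[0,0,0,0,0,0,70]]]' 60
python3 - <<'E'
from m import *
print(R.from_rotvec(r.read_state()['ee_rot']).as_matrix().round(3), r.read_state()['joint_pos'])
t=cv2.imread('pics/t1.png')
p=shot('scene','s3.png')
cv2.imwrite('pics/s3z.png',cv2.resize(p['color'][165:225,115:225,::-1],(770,420),interpolation=cv2.INTER_CUBIC))
q=r.get_image('top');c=back(q,(154.6,237.3),.057);print(c,proj(p,c))
for a in r.landmark_of(q,'balance_pan')+r.landmark_of(p,'balance_pan'):print(a)
E
```

```text
time_s: 2.95
tool_pos: [0.5753, -0.0672, 0.2087]
ee_rot: [2.274, 2.156, 0.027]
ft_force: [-1.0, 1.4, -0.8]
width: 0.0701
[[ 0.053  0.998  0.018]
 [ 0.999 -0.053  0.006]
 [ 0.007  0.017 -1.   ]] [-0.36283048  0.3964135   0.54034406  1.76565078 -0.24408975  1.02770806
  0.21392139]
[0.48441682 0.30443161 0.057     ] [175.9517981  186.86947871]
{'centre': [158.9, 236.7], 'p': 0.69}
{'centre': [176.4, 187.6], 'p': 0.78}
```

View pics/s3.png

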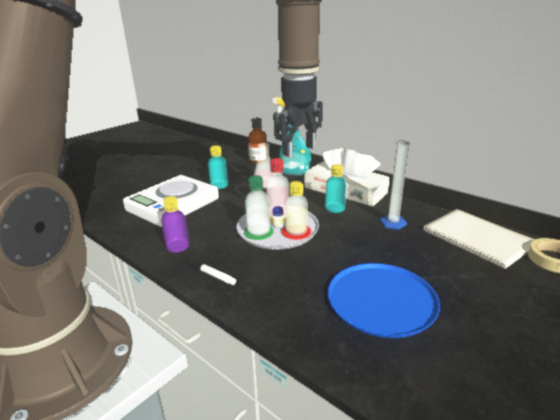

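View pics/s3z.png

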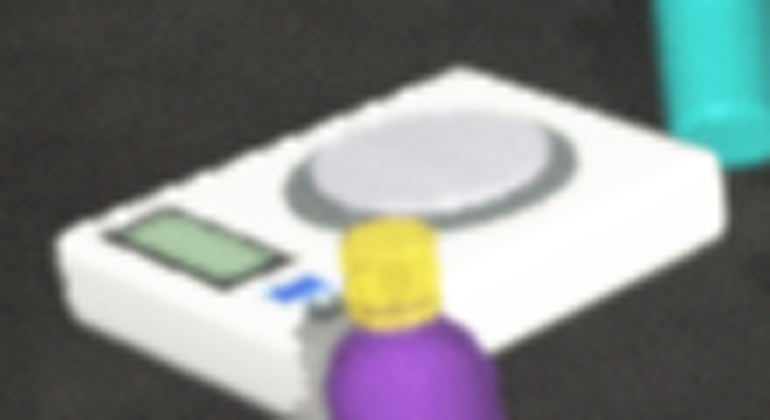

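```bash
python3 -m inch '[[[-2,7,-25,-0.3,1,0,70],[0,0,-25,0,0,0,70],[0,0,-15,0,0,0,70],[0,0,0,0,0,0,70]]]' 60
python3 - <<'E'
from m import *
print(R.from_rotvec(r.read_state()['ee_rot']).as_matrix().round(3))
p=shot('scene','s4.png')
cv2.imwrite('pics/s4z.png',cv2.resize(p['color'][125:245,220:360,::-1],(700,600),interpolation=cv2.INTER_CUBIC))
E
```

```text
time_s: 3.48
tool_pos: [0.5791, -0.0549, 0.153]
ee_rot: [2.264, 2.165, 0.025]
ft_force: [0.0, -0.1, 0.1]
width: 0.0702
[[ 0.045  0.999  0.017]
 [ 0.999 -0.045  0.004]
 [ 0.005  0.017 -1.   ]]
```

View pics/s4z.png

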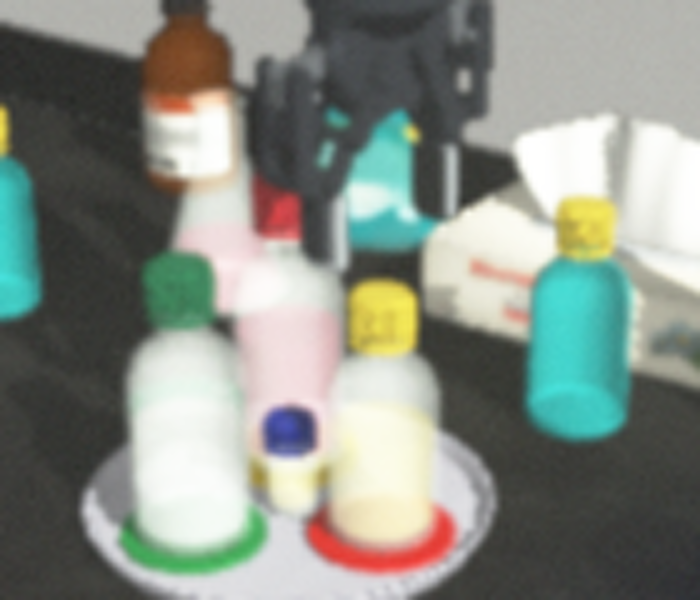

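```bash
python3 -m inch '[[[-6,-5,-15,-0.3,1,0,70],[0,0,-10,0,0,0,70],[0,0,-10,0,0,0,70],[0,0,0,0,0,0,70]]]' 60
python3 - <<'E'
from m import *
print(R.from_rotvec(r.read_state()['ee_rot']).as_matrix().round(3))
p=shot('scene','s5.png')
cv2.imwrite('pics/s5z.png',cv2.resize(p['color'][125:245,220:360,::-1],(700,600),interpolation=cv2.INTER_CUBIC))
E
```

```text
time_s: 3.87
tool_pos: [0.5762, -0.0594, 0.1219]
ee_rot: [2.264, 2.17, 0.008]
ft_force: [-0.6, 1.2, 0.6]
width: 0.0702
[[ 0.043  0.999  0.008]
 [ 0.999 -0.043 -0.   ]
 [-0.     0.008 -1.   ]]
```

View pics/s5z.png

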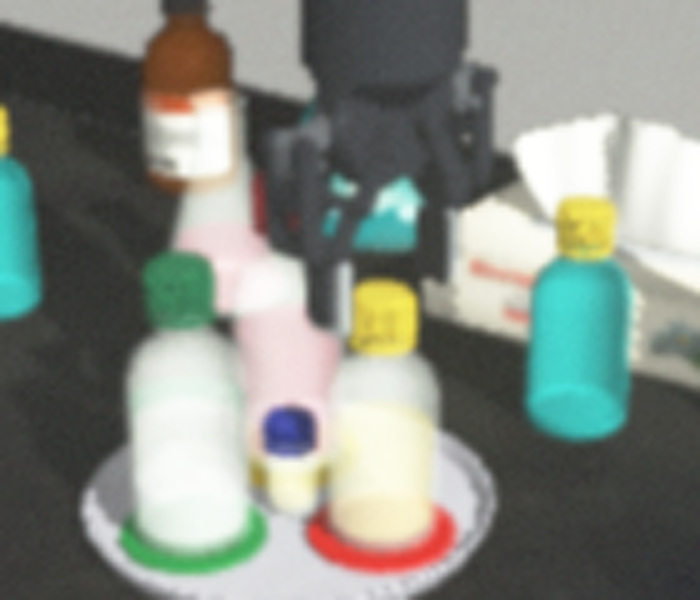

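```bash
python3 -m inch '[[[-3,0,-10,0,0.4,0,70],[0,0,-4,0,0,0,70],[0,0,0,0,0,0,20],[0,0,0,0,0,0,20],[0,0,0,0,0,0,20],[0,0,0,0,0,0,20],[0,0,0,0,0,0,20],[0,0,0,0,0,0,20]]]' 60
python3 - <<'E'
from m import *
print(R.from_rotvec(r.read_state()['ee_rot']).as_matrix().round(3))
p=shot('scene','s6.png')
cv2.imwrite('pics/s6z.png',cv2.resize(p['color'][125:245,220:360,::-1],(700,600),interpolation=cv2.INTER_CUBIC))
E
```

```text
time_s: 4.58
tool_pos: [0.574, -0.06, 0.1087]
ee_rot: [2.268, 2.171, 0.003]
ft_force: [0.1, -0.3, -2.0]
width: 0.0304
[[ 0.044  0.999  0.003]
 [ 0.999 -0.044 -0.   ]
 [-0.     0.003 -1.   ]]
```

View pics/s6z.png

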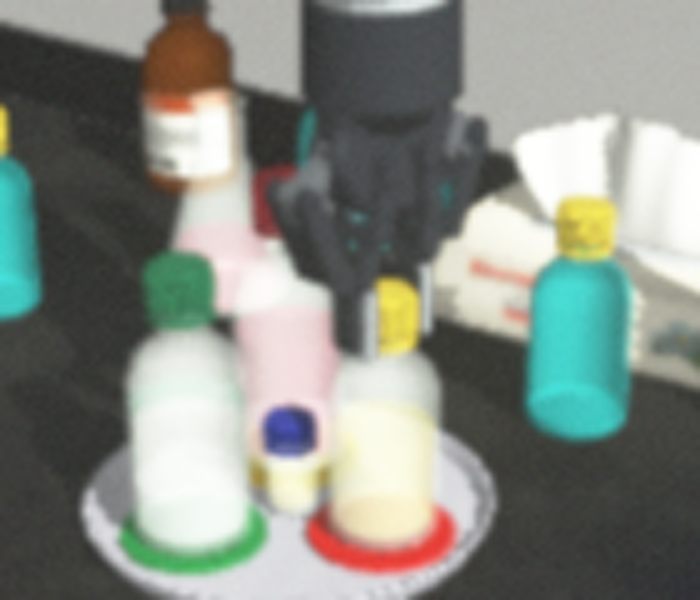

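```bash
python3 -m inch '[[[0,0,15,0,0,0,20],[0,0,25,0,0,0,20],[0,0,25,0,0,0,20],[-3,-12,15,0,0,0,20],[-7,-25,5,0,0,0,20],[-9,-33,0,0,0,0,20],[-9,-33,0,0,0,0,20],[-9,-33,0,0,0,0,20],[-9,-33,0,0,0,0,20],[-9,-33,0,0,0,0,20],[-7,-25,0,0,0,0,20],[-3,-12,0,0,0,0,20]]]' 60
python3 - <<'E'
from m import *
print(r.read_state()['tool_pos'],R.from_rotvec(r.read_state()['ee_rot']).as_matrix().round(3))
p=shot('scene','s7.png')
E
```

```text
time_s: 5.63
tool_pos: [0.5054, -0.3015, 0.197]
ee_rot: [2.253, 2.187, 0.004]
ft_force: [-0.3, -0.7, -1.7]
width: 0.0302
[ 0.50537172 -0.30145497  0.19702749] [[ 0.03   1.     0.003]
 [ 1.    -0.03   0.   ]
 [ 0.001  0.003 -1.   ]]
```

View pics/s7.png

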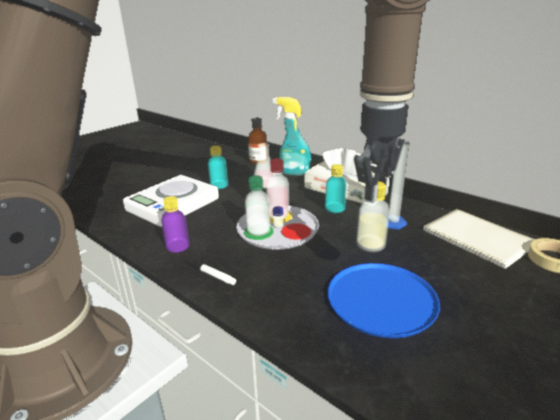

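```bash
python3 -m inch '[[[-6,-25,0,0,0,0,20],[-7,-30,0,0,0,0,20],[-7,-28,-5,0,0,0,20],[-5,-14,-15,0,0,0,20],[0,-4,-20,0,0,0,20],[0,0,-20,0,0,0,20],[0,0,-12,0,0,0,20],[0,0,0,0,0,0,20],[0,0,0,0,0,0,20]]]' 60
python3 - <<'E'
from m import *
p=shot('top','t8.png')
print(r.read_state()['tool_pos'],R.from_rotvec(r.read_state()['ee_rot']).as_matrix().round(3))
h=p['color'].astype(int);m=((h[:,:,0]>150)&(h[:,:,1]<90)&(h[:,:,2]<90)).astype(np.uint8)*255
m[:196]=0;m[:,:270]=0;m[:,305:]=0;m[225:]=0
c,s,mm=big(m);print(c,s,back(p,c,.008),circ(p,mm*255,.008))
E
```

```text
time_s: 6.43
tool_pos: [0.4771, -0.4107, 0.1223]
ee_rot: [2.257, 2.18, 0.001]
ft_force: [0.1, -0.3, -2.0]
width: 0.0304
[ 0.47718206 -0.41043322  0.12238141] [[ 0.035  0.999  0.003]
 [ 0.999 -0.035 -0.002]
 [-0.002  0.004 -1.   ]]
[283.90022173 206.0443459 ] [272 196  25  22 451] [ 0.57282038 -0.06008616  0.008     ] (array([ 0.57287035, -0.06014762]), np.float64(0.03393666508157815))
```

View pics/t8.png

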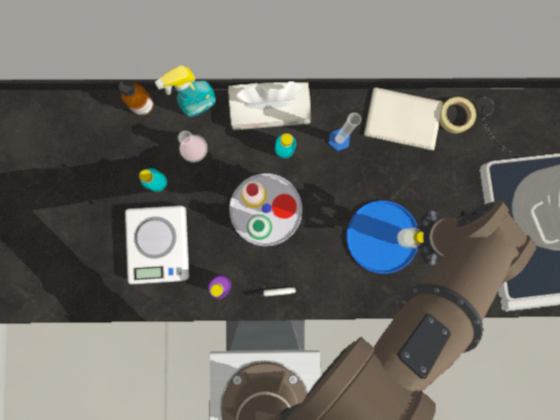

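```bash
python3 -m inch '[[[3,7,-8,0,0,0,20],[0,0,-6,0,0,0,20],[0,0,-4,0,0,0,20],[0,0,0,0,0,0,20],[0,0,0,0,0,0,20]]]' 60; python3 -c "
from h import *
p=shot('scene','s9.png')
cv2.imwrite('pics/s9z.png',cv2.resize(p['color'][150:350,300:460,::-1],(480,600),interpolation=cv2.INTER_CUBIC))"
```

```text
time_s: 6.9
tool_pos: [0.4832, -0.4018, 0.1055]
ee_rot: [2.25, 2.181, 0.005]
ft_force: [0.9, -0.3, -1.5]
width: 0.0306
```

View pics/s9z.png

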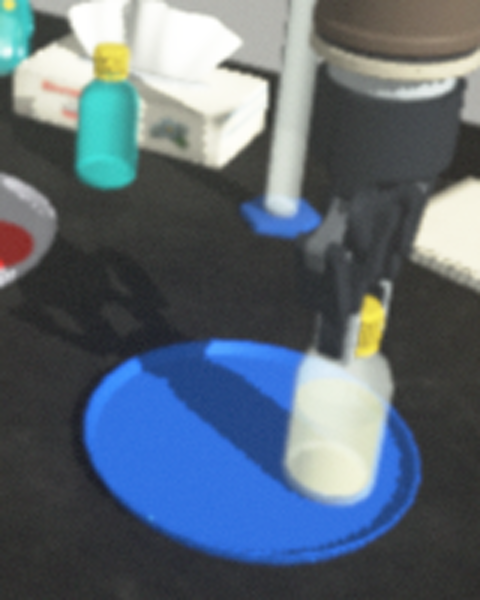

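```bash
python3 -m inch '[[[0,0,-2,0,0,0,20],[0,0,-0.5,0,0,0,20],[0,0,0,0,0,0,20],[0,0,0,0,0,0,36],[0,0,0,0,0,0,44],[0,0,0,0,0,0,60],[0,0,0,0,0,0,60],[0,0,10,0,0,0,60],[0,0,25,0,0,0,60],[0,0,30,0,0,0,60],[0,0,30,0,0,0,60],[0,15,20,0,0,0,60]]]' 60; python3 -c "
from h import *
p=shot('scene','s10.png')
cv2.imwrite('pics/s10z.png',cv2.resize(p['color'][150:350,300:460,::-1],(480,600),interpolation=cv2.INTER_CUBIC))"
```

```text
time_s: 7.95
tool_pos: [0.48, -0.389, 0.2221]
ee_rot: [2.258, 2.178, -0.002]
ft_force: [0.7, -0.8, -0.2]
width: 0.0596
```

View pics/s10z.png

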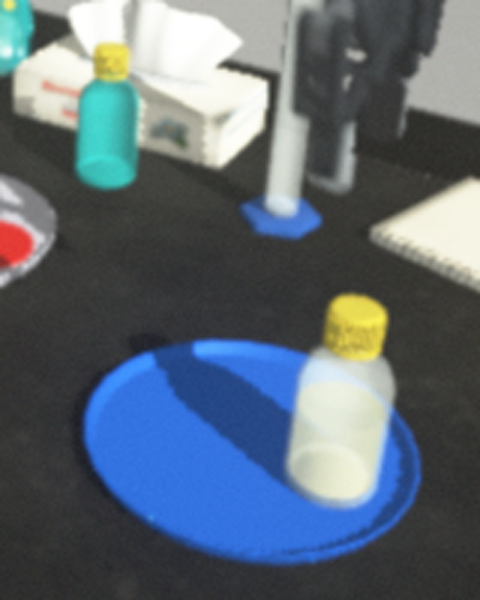

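```bash
python3 -m inch '[[[2,25,0,0,0,0,60],[3,38,0,0,0,0,60],[3,38,0,0,0,0,60],[3,38,0,0,0,0,60],[3,38,0,0,0,0,60],[3,38,0,0,0,0,60],[3,38,0,0,0,0,60],[3,38,0,0,0,0,60],[3,38,0,0,0,0,60],[3,38,0,0,0,0,60],[2,25,0,0,0,0,60],[1,10,0,0,0,0,60]]]' 60;python3 -m inch '[[[0,0,0,0,0,0,60],[0,0,0,0,0,0,60]]]' 60
```

```text
time_s: 9.0
tool_pos: [0.5116, 0.0297, 0.2375]
ee_rot: [2.25, 2.162, 0.016]
ft_force: [0.1, 0.6, 0.6]
width: 0.0602
time_s: 9.17
tool_pos: [0.5118, 0.0324, 0.2382]
ee_rot: [2.244, 2.168, 0.018]
ft_force: [-0.5, -0.0, 1.1]
width: 0.0597
```

```bash
python3 -m inch '[[[0,-10,-20,-0.1,0.8,0,60],[0,-6,-30,0,0,0,60],[0,-2,-20,0,0,0,60],[0,0,-12,0,0,0,60],[0,0,0,0,0,0,60]]]' 60
python3 - <<'E'
from m import *
print(R.from_rotvec(r.read_state()['ee_rot']).as_matrix().round(3))
p=shot('scene','s11.png')
cv2.imwrite('pics/s11z.png',cv2.resize(p['color'][125:245,220:360,::-1],(700,600),interpolation=cv2.INTER_CUBIC))
E
```

```text
time_s: 9.58
tool_pos: [0.513, 0.0031, 0.1562]
ee_rot: [2.258, 2.158, 0.004]
ft_force: [0.5, 0.1, 0.3]
width: 0.0597
[[ 0.045  0.999  0.015]
 [ 0.999 -0.045 -0.011]
 [-0.011  0.015 -1.   ]]
```

View pics/s11z.png

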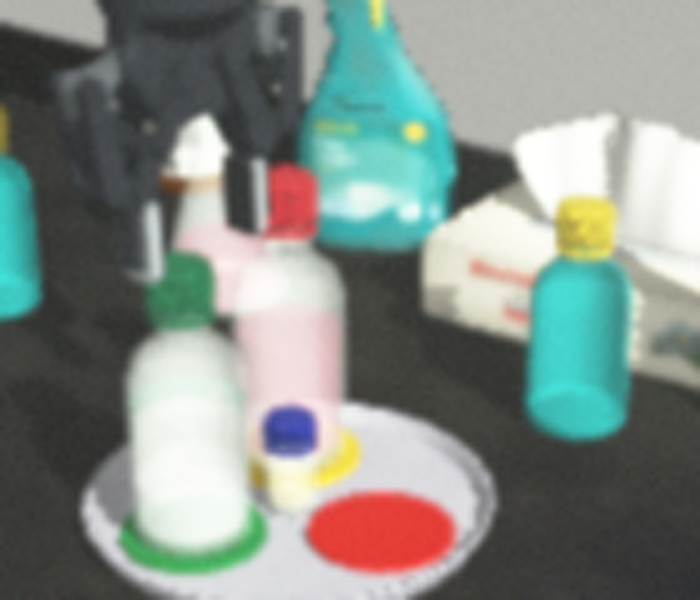

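```bash
python3 -m inch '[[[-1,9,-10,0.6,0.9,0,60],[0,0,-10,0,0,0,60],[0,0,-8,0,0,0,60],[0,0,0,0,0,0,60],[0,0,0,0,0,0,60]]]' 60
python3 - <<'E'
from m import *
print(R.from_rotvec(r.read_state()['ee_rot']).as_matrix().round(3))
E
```

```text
time_s: 10.05
tool_pos: [0.5145, 0.0098, 0.1297]
ee_rot: [2.275, 2.164, 0.004]
ft_force: [-0.1, -0.0, -0.2]
width: 0.0601
[[ 0.05   0.999  0.003]
 [ 0.999 -0.05   0.   ]
 [ 0.001  0.003 -1.   ]]
```

```bash
python3 -m inch '[[[-2,3,-6,0,0,0,60],[0,0,-3,0,0,0,60],[0,0,0,0,0,0,60],[0,0,0,0,0,0,20],[0,0,0,0,0,0,20],[0,0,0,0,0,0,20],[0,0,0,0,0,0,20],[0,0,0,0,0,0,20]]]' 60
python3 - <<'E'
from m import *
print(R.from_rotvec(r.read_state()['ee_rot']).as_matrix().round(3))
p=shot('scene','s12.png')
cv2.imwrite('pics/s12z.png',cv2.resize(p['color'][125:245,220:360,::-1],(700,600),interpolation=cv2.INTER_CUBIC))
E
```

```text
time_s: 10.72
tool_pos: [0.5123, 0.0138, 0.1208]
ee_rot: [2.273, 2.166, 0.005]
ft_force: [0.1, -0.2, -2.9]
width: 0.0322
[[ 0.048  0.999  0.004]
 [ 0.999 -0.048  0.001]
 [ 0.001  0.004 -1.   ]]
```

View pics/s12z.png

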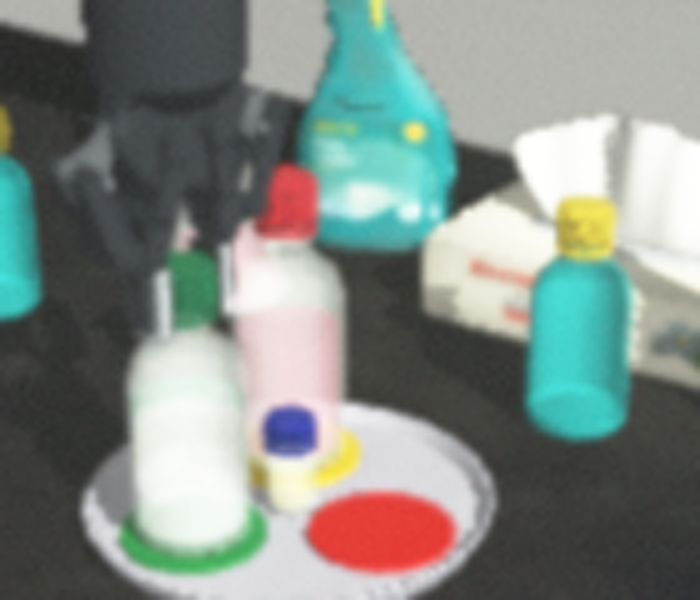

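```bash
python3 -m inch '[[[0,0,15,0,0,0,20],[0,0,28,0,0,0,20],[0,0,28,0,0,0,20],[-3,-12,12,0,0,0,20],[-6,-25,0,0,0,0,20],[-8,-33,0,0,0,0,20],[-8,-33,0,0,0,0,20],[-8,-33,0,0,0,0,20],[-8,-33,0,0,0,0,20],[-8,-33,0,0,0,0,20],[-8,-33,0,0,0,0,20],[-6,-25,0,0,0,0,20]]]' 60
python3 -m inch '[[[-6,-25,0,0,0,0,20],[-4,-17,0,0,0,0,20],[-2,-7,-10,0,0,0,20],[0,0,-20,0,0,0,20],[0,0,0,0,0,0,20],[0,0,0,0,0,0,20]]]' 60
python3 - <<'E'
from m import *
print(R.from_rotvec(r.read_state()['ee_rot']).as_matrix().round(3))
p=shot('scene','s13.png')
E
```

```text
time_s: 11.77
tool_pos: [0.4456, -0.2485, 0.2067]
ee_rot: [2.256, 2.184, 0.007]
ft_force: [1.2, 0.2, -2.2]
width: 0.0323
time_s: 12.27
tool_pos: [0.4282, -0.3094, 0.1768]
ee_rot: [2.268, 2.166, 0.002]
ft_force: [0.2, -0.0, -2.0]
width: 0.0323
[[ 0.046  0.999  0.005]
 [ 0.999 -0.046 -0.003]
 [-0.003  0.005 -1.   ]]
```

View pics/s13.png

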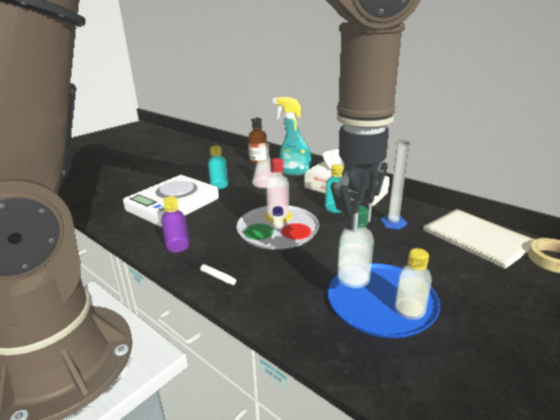

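```bash
python3 -m inch '[[[3,-7,-15,0,0,0,20],[1,-3,-18,0,0,0,20],[0,0,-10,0,0,0,20],[0,0,-5,0,0,0,20],[0,0,0,0,0,0,20],[0,0,0,0,0,0,20]]]' 60
python3 - <<'E'
from m import *
print(R.from_rotvec(r.read_state()['ee_rot']).as_matrix().round(3))
E
```

```text
time_s: 12.82
tool_pos: [0.4359, -0.3166, 0.1312]
ee_rot: [2.259, 2.172, 0.008]
ft_force: [0.4, 0.5, -2.1]
width: 0.0322
[[ 0.039  0.999  0.009]
 [ 0.999 -0.039 -0.003]
 [-0.002  0.009 -1.   ]]
```

```bash
python3 -m inch '[[[-3,-3,-6,0.2,0.5,0,20],[0,0,-5,0,0,0,20],[0,0,-3,0,0,0,20],[0,0,-1.5,0,0,0,20],[0,0,-1,0,0,0,20],[0,0,0,0,0,0,20]]]' 60
```

```text
time_s: 13.32
tool_pos: [0.4341, -0.3209, 0.1171]
ee_rot: [2.262, 2.176, 0.004]
ft_force: [0.1, -0.8, -1.8]
width: 0.0324
```

```bash
python3 -m inch '[[[0,0,-1,0,0,0,20],[0,0,-0.5,0,0,0,20],[0,0,0,0,0,0,36],[0,0,0,0,0,0,44],[0,0,0,0,0,0,60],[0,0,0,0,0,0,60],[0,0,10,0,0,0,60],[0,0,25,0,0,0,60],[0,0,30,0,0,0,60],[0,0,30,0,0,0,60],[0,15,20,0,0,0,60],[4,25,0,0,0,0,60]]]' 60
python3 -m inch '[[[10,35,0,0,0,0,60],[18,35,0,0,0,0,60],[18,35,0,0,0,0,60],[18,35,0,0,0,0,60],[18,35,0,0,0,0,60],[18,35,0,0,0,0,60],[18,35,0,0,0,0,60],[14,28,0,0,0,0,60],[8,10,0,0,0,0,60],[0,0,0,0,0,0,60],[0,0,0,0,0,0,60]]]' 60
python3 - <<'E'
from m import *
print(R.from_rotvec(r.read_state()['ee_rot']).as_matrix().round(3))
p=shot('scene','s14.png')
q=r.get_image('top')
c=back(q,(259.2,226),.008)
for n,f in [('green',lambda h:(h[:,:,1]>h[:,:,0]+60)&(h[:,:,1]>h[:,:,2]+40))]:
    h=q['color'].astype(int);m=f(h).astype(np.uint8)*255;m[:205]=0;m[:,:235]=0;m[:,290:]=0;m[250:]=0
    c,s,mm=big(m);print(n,c,s,back(q,c,.008),circ(q,mm*255,.008))
E
```

```text
time_s: 14.32
tool_pos: [0.4353, -0.2859, 0.2388]
ee_rot: [2.271, 2.164, -0.001]
ft_force: [0.7, 0.1, 0.4]
width: 0.06
time_s: 15.23
tool_pos: [0.5796, 0.0145, 0.2506]
ee_rot: [2.264, 2.156, 0.014]
ft_force: [-0.0, 0.1, -0.0]
width: 0.0598
[[ 0.049  0.999  0.017]
 [ 0.999 -0.049 -0.005]
 [-0.004  0.017 -1.   ]]Traceback (most recent call last):
  File "<stdin>", line 8, in <module>
TypeError: cannot unpack non-iterable NoneType object
```

View pics/s14.png

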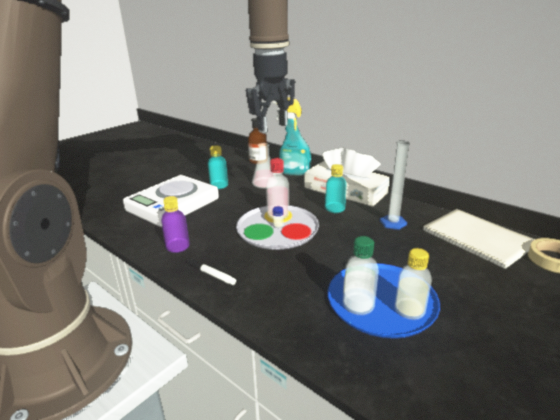

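```bash
python3 -m inch '[[[10,6,-15,0.3,1,0,60],[10,6,-25,0,0,0,60],[5,2,-25,0,0,0,60],[0,0,-15,0,0,0,60],[0,0,0,0,0,0,60],[0,0,0,0,0,0,60]]]' 60
python3 - <<'E'
from m import *
print(R.from_rotvec(r.read_state()['ee_rot']).as_matrix().round(3))
p=shot('scene','s15.png')
cv2.imwrite('pics/s15z.png',cv2.resize(p['color'][125:245,220:360,::-1],(700,600),interpolation=cv2.INTER_CUBIC))
E
```

```text
time_s: 15.83
tool_pos: [0.6029, 0.0134, 0.172]
ee_rot: [2.294, 2.141, 0.001]
ft_force: [-0.8, -0.5, -0.4]
width: 0.0601
[[ 0.069  0.998  0.003]
 [ 0.998 -0.069 -0.002]
 [-0.002  0.003 -1.   ]]
```

View pics/s15z.png

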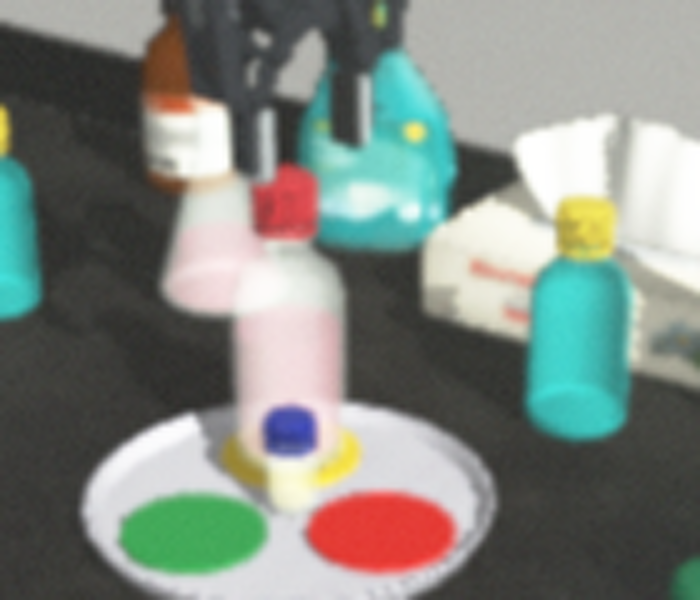

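```bash
python3 -m inch '[[[2,12,0,0,0,0,60],[0,3,-8,0,0,0,60],[0,0,-12,0,0,0,60],[0,0,-8,0,0,0,60],[0,0,0,0,0,0,60],[0,0,0,0,0,0,60]]]' 60
python3 - <<'E'
from m import *
print(R.from_rotvec(r.read_state()['ee_rot']).as_matrix().round(3))
E
```

```text
time_s: 16.38
tool_pos: [0.6063, 0.0287, 0.1461]
ee_rot: [2.294, 2.136, 0.01]
ft_force: [0.6, -0.3, 0.0]
width: 0.0599
[[ 0.071  0.997  0.01 ]
 [ 0.997 -0.071 -0.001]
 [-0.     0.01  -1.   ]]
```

```bash
python3 -m inch '[[[-2,0,-10,0,0.6,0,60],[0,0,-6,0,0,0,60],[0,0,-2,0,0,0,60],[0,0,0,0,0,0,60],[0,0,0,0,0,0,20],[0,0,0,0,0,0,20],[0,0,0,0,0,0,20],[0,0,0,0,0,0,20],[0,0,0,0,0,0,20],[0,0,0,0,0,0,20]]]' 60
python3 - <<'E'
from m import *
print(R.from_rotvec(r.read_state()['ee_rot']).as_matrix().round(3))
p=shot('scene','s16.png')
cv2.imwrite('pics/s16z.png',cv2.resize(p['color'][125:245,220:360,::-1],(700,600),interpolation=cv2.INTER_CUBIC))
E
```

```text
time_s: 17.22
tool_pos: [0.6041, 0.0281, 0.126]
ee_rot: [-2.299, -2.14, 0.004]
ft_force: [0.8, -0.6, -3.1]
width: 0.0327
[[ 0.072  0.997 -0.002]
 [ 0.997 -0.072 -0.001]
 [-0.002 -0.002 -1.   ]]
```

View pics/s16z.png

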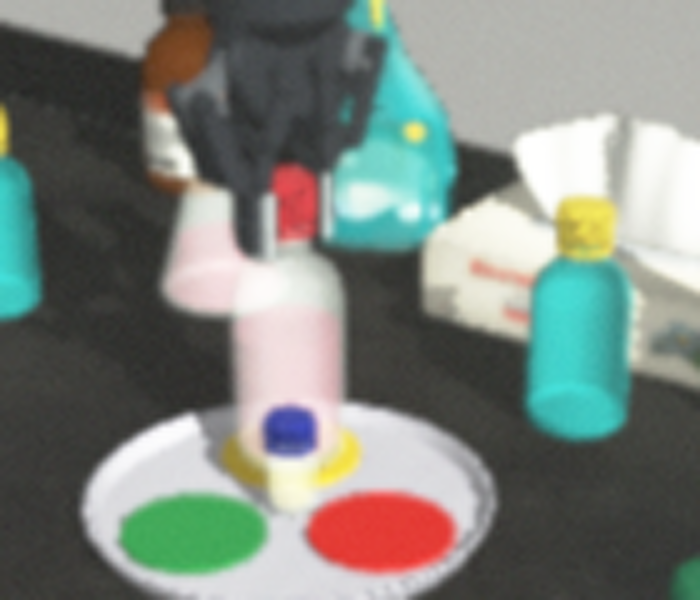

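```bash
python3 -m inch '[[[0,0,15,0,0,0,20],[0,0,30,0,0,0,20],[0,0,30,0,0,0,20],[-3,-10,20,0,0,0,20],[-5,-25,0,0,0,0,20],[-7,-33,0,0,0,0,20],[-7,-33,0,0,0,0,20],[-7,-33,0,0,0,0,20],[-7,-33,0,0,0,0,20],[-7,-33,0,0,0,0,20],[-7,-33,0,0,0,0,20],[-5,-25,0,0,0,0,20]]]' 60
python3 -m inch '[[[-7,-28,0,0,0,0,20],[-7,-22,0,0,0,0,20],[-4,-10,-10,0,0,0,20],[0,0,-20,0,0,0,20],[0,0,0,0,0,0,20],[0,0,0,0,0,0,20]]]' 60
python3 - <<'E'
from m import *
print(R.from_rotvec(r.read_state()['ee_rot']).as_matrix().round(3))
p=shot('scene','s17.png')
E
```

```text
time_s: 18.27
tool_pos: [0.5419, -0.2285, 0.2224]
ee_rot: [-2.274, -2.154, 0.009]
ft_force: [-0.1, -0.5, -3.4]
width: 0.0325
time_s: 18.77
tool_pos: [0.5166, -0.3011, 0.192]
ee_rot: [-2.289, -2.139, 0.016]
ft_force: [0.9, -0.3, -4.0]
width: 0.0327
[[ 0.068  0.998 -0.013]
 [ 0.998 -0.068 -0.   ]
 [-0.001 -0.013 -1.   ]]
```

View pics/s17.png

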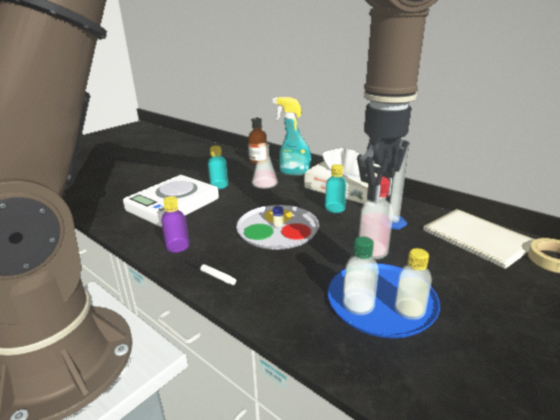

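```bash
python3 -m inch '[[[6,-10,-10,0,-0.8,0,20],[5,-7,-15,0,0,0,20],[2,-2,-15,0,0,0,20],[0,0,-8,0,0,0,20],[0,0,-4,0,0,0,20],[0,0,0,0,0,0,20],[0,0,0,0,0,0,20]]]' 60
python3 - <<'E'
from m import *
print(R.from_rotvec(r.read_state()['ee_rot']).as_matrix().round(3))
E
```

```text
time_s: 19.4
tool_pos: [0.5353, -0.318, 0.1404]
ee_rot: [2.282, 2.151, 0.01]
ft_force: [-0.2, 0.5, -4.0]
width: 0.0323
[[ 0.059  0.998  0.008]
 [ 0.998 -0.059  0.   ]
 [ 0.001  0.008 -1.   ]]
```

```bash
python3 -m inch '[[[-5,-2,-8,0,0.5,0,20],[0,0,-5,0,0,0,20],[0,0,-3,0,0,0,20],[0,0,-1,0,0,0,20],[0,0,0,0,0,0,20],[0,0,0,0,0,0,20]]]' 60
```

```text
time_s: 19.9
tool_pos: [0.5307, -0.3199, 0.1238]
ee_rot: [2.283, 2.156, 0.001]
ft_force: [-0.6, 0.2, -3.9]
width: 0.0325
```

```bash
python3 -m inch '[[[0,0,-1.5,0,0,0,20],[0,0,-1,0,0,0,20],[0,0,0,0,0,0,20],[0,0,0,0,0,0,36],[0,0,0,0,0,0,44],[0,0,0,0,0,0,60],[0,0,0,0,0,0,60],[0,0,10,0,0,0,60],[0,0,25,0,0,0,60],[0,0,30,0,0,0,60],[0,0,30,0,0,0,60],[0,15,10,0,0,0,60]]]' 60
python3 -m inch '[[[3,30,0,0,0,0,60],[4,35,0,0,0,0,60],[4,35,0,0,0,0,60],[4,35,0,0,0,0,60],[4,35,0,0,0,0,60],[4,35,0,0,0,0,60],[4,35,0,0,0,0,60],[3,25,0,0,0,0,60],[2,10,0,0,0,0,60],[0,0,0,0,0,0,60],[0,0,0,0,0,0,60]]]' 60
python3 - <<'E'
from m import *
print(R.from_rotvec(r.read_state()['ee_rot']).as_matrix().round(3))
p=shot('scene','s18.png')
q=shot('top','t18.png')
h=q['color'].astype(int)
E
```

```text
time_s: 20.9
tool_pos: [0.5291, -0.308, 0.2322]
ee_rot: [2.288, 2.15, -0.003]
ft_force: [-0.1, -0.2, 0.4]
width: 0.0599
time_s: 21.82
tool_pos: [0.5621, -0.0237, 0.248]
ee_rot: [2.281, 2.134, 0.013]
ft_force: [-0.3, -1.1, -0.4]
width: 0.0596
[[ 0.067  0.998  0.018]
 [ 0.998 -0.066 -0.007]
 [-0.006  0.019 -1.   ]]
```

View pics/s18.png

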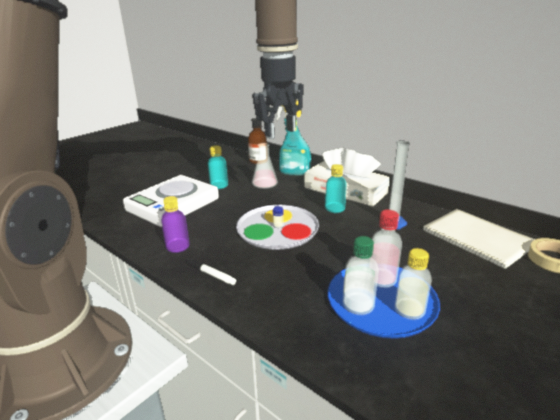

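View pics/t18.png

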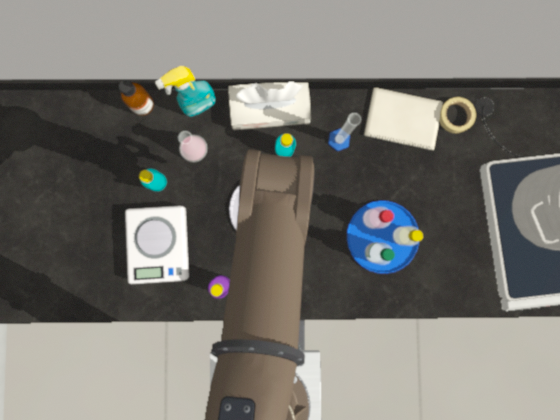

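```bash
python3 -m inch '[[[2,8,-20,0.4,1.1,0,55],[0,7,-35,0,0,0,55],[0,0,-38,0,0,0,55],[0,0,-38,0,0,0,55],[0,0,-22,0,0,0,55],[0,0,-10,0,0,0,55],[0,0,0,0,0,0,55],[0,0,0,0,0,0,55]]]' 40
python3 - <<'E'
from m import *
print(R.from_rotvec(r.read_state()['ee_rot']).as_matrix().round(3))
p=shot('scene','s19.png')
cv2.imwrite('pics/s19z.png',cv2.resize(p['color'][125:245,220:360,::-1],(700,600),interpolation=cv2.INTER_CUBIC))
E
```

```text
time_s: 22.58
tool_pos: [0.5643, -0.0302, 0.0821]
ee_rot: [2.317, 2.108, -0.001]
ft_force: [0.3, 0.1, 0.3]
width: 0.0546
[[ 0.094  0.996  0.006]
 [ 0.996 -0.094 -0.007]
 [-0.007  0.006 -1.   ]]
```

View pics/s19z.png

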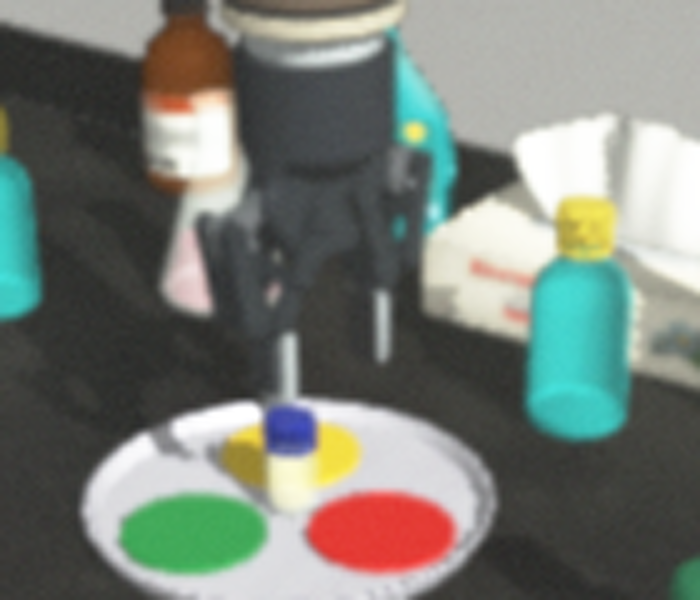

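```bash
python3 -m inch '[[[0,15,0,0.4,0.3,0,55],[0,8,0,0,0,0,55],[0,2,-5,0,0,0,55],[0,0,-10,0,0,0,55],[0,0,-8,0,0,0,55],[0,0,0,0,0,0,55],[0,0,0,0,0,0,55]]]' 40
python3 - <<'E'
from m import *
print(R.from_rotvec(r.read_state()['ee_rot']).as_matrix().round(3))
p=shot('scene','s20.png')
cv2.imwrite('pics/s20z.png',cv2.resize(p['color'][125:245,220:360,::-1],(700,600),interpolation=cv2.INTER_CUBIC))
E
```

```text
time_s: 23.22
tool_pos: [0.5679, -0.0025, 0.062]
ee_rot: [2.32, 2.111, 0.013]
ft_force: [-0.5, -0.4, 0.6]
width: 0.0552
[[ 0.094  0.996  0.009]
 [ 0.996 -0.094  0.002]
 [ 0.003  0.009 -1.   ]]
```

View pics/s20z.png

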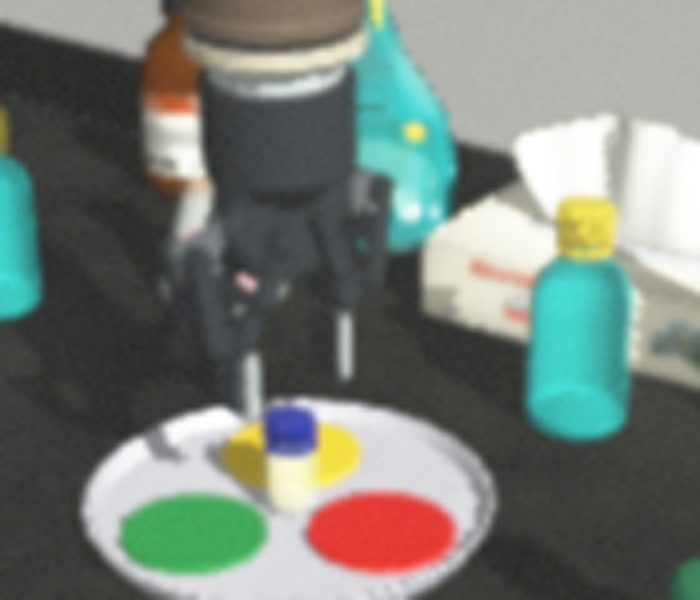

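```bash
python3 -m inch '[[[-4,-4,-6,0,0.5,0,55],[0,0,-8,0,0,0,55],[0,0,-7,0,0,0,55],[0,0,-4,0,0,0,55],[0,0,0,0,0,0,55],[0,0,0,0,0,0,55]]]' 40
python3 - <<'E'
from m import *
print(R.from_rotvec(r.read_state()['ee_rot']).as_matrix().round(3))
p=shot('scene','s21.png')
cv2.imwrite('pics/s21z.png',cv2.resize(p['color'][125:245,220:360,::-1],(700,600),interpolation=cv2.INTER_CUBIC))
E
```

```text
time_s: 23.77
tool_pos: [0.5628, -0.0083, 0.0339]
ee_rot: [-2.324, -2.111, 0.001]
ft_force: [-0.0, 0.3, 0.4]
width: 0.055
[[ 0.096  0.995 -0.002]
 [ 0.995 -0.096  0.001]
 [ 0.001 -0.002 -1.   ]]
```

View pics/s21z.png

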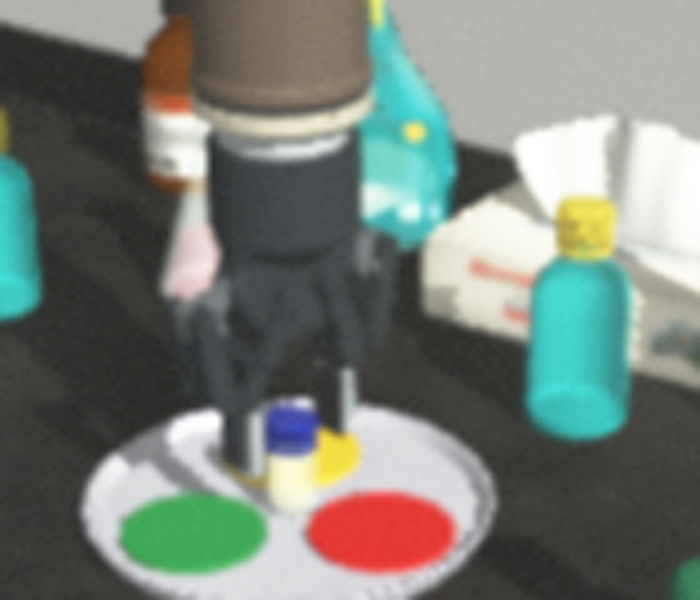

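Well centred (cap at 290,430 between the fingers at 250 and 348). Close and lift.

```bash
python3 -m inch '[[[0,0,-2,0,0,0,55],[0,0,0,0,0,0,20],[0,0,0,0,0,0,20],[0,0,0,0,0,0,20],[0,0,0,0,0,0,20],[0,0,0,0,0,0,20],[0,0,0,0,0,0,20]]]' 40
python3 -m inch '[[[0,0,15,0,0,0,20],[0,0,28,0,0,0,20],[0,0,30,0,0,0,20],[0,0,30,0,0,0,20],[0,5,20,0,0,0,20],[-2,15,10,0,0,0,20],[-5,25,0,0,0,0,20],[-8,32,0,0,0,0,20],[-8,32,0,0,0,0,20],[-10,32,0,0,0,0,20],[-10,32,0,0,0,0,20],[-10,32,0,0,0,0,20]]]' 40
python3 - <<'E'
from m import *
print(R.from_rotvec(r.read_state()['ee_rot']).as_matrix().round(3))
p=shot('scene','s22.png')
E
```

```text
time_s: 24.4
tool_pos: [0.5636, -0.008, 0.0328]
ee_rot: [-2.324, -2.112, -0.002]
ft_force: [0.7, 0.3, 0.4]
width: 0.027
time_s: 25.4
tool_pos: [0.5087, 0.1935, 0.1744]
ee_rot: [2.341, 2.089, 0.004]
ft_force: [1.0, 0.0, 0.7]
width: 0.0271
[[ 0.114  0.994  0.004]
 [ 0.994 -0.114 -0.001]
 [-0.001  0.004 -1.   ]]
```

View pics/s22.png

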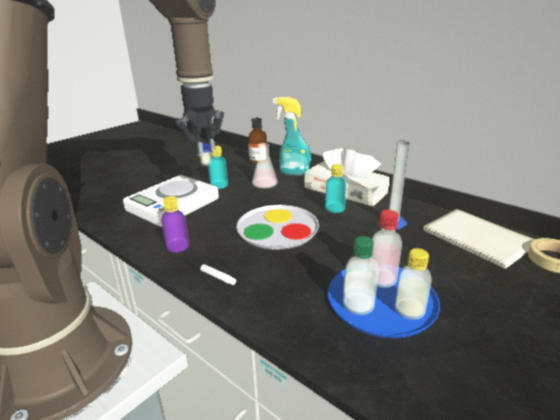

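```bash
python3 -m inch '[[[-7,28,0,0,0,0,20],[-8,32,0,0,0,0,20],[-7,28,-5,0,0,0,20],[-3,15,-15,0,0,0,20],[0,5,-18,0,0,0,20],[0,0,-10,0,0,0,20],[0,0,0,0,0,0,20],[0,0,0,0,0,0,20]]]' 40
python3 - <<'E'
from m import *
print(R.from_rotvec(r.read_state()['ee_rot']).as_matrix().round(3))
p=shot('scene','s23.png')
cv2.imwrite('pics/s23z.png',cv2.resize(p['color'][125:235,115:225,::-1],(600,600),interpolation=cv2.INTER_CUBIC))
q=shot('top','t23.png')
E
```

```text
time_s: 26.12
tool_pos: [0.4768, 0.3193, 0.1251]
ee_rot: [-2.325, -2.11, -0.009]
ft_force: [-0.3, -0.3, -0.3]
width: 0.027
[[ 0.096  0.995  0.003]
 [ 0.995 -0.096  0.005]
 [ 0.005  0.002 -1.   ]]
```

View pics/s23z.png

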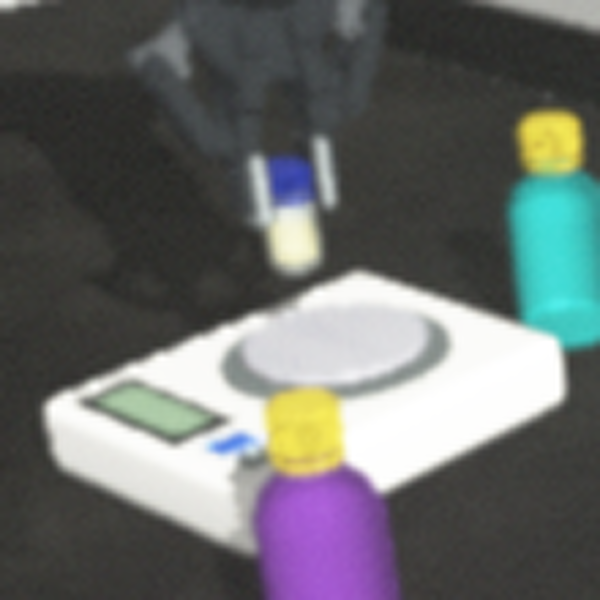

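View pics/t23.png

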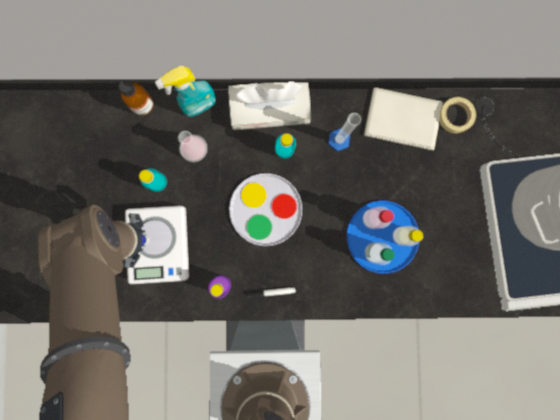

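Run:
```python
from m import *
p=r.get_image('scene');q=r.get_image('top')
for v in (187,188,189): print(v,back(p,(176,v),.057))
def fit(P,h,f,box,z,n):
    m=f(P['color'].astype(int)).astype(np.uint8)*255;x,y,w,hh=box;k=np.zeros_like(m);k[y:y+hh,x:x+w]=255;m&=k
    c,s,mm=big(m);print(n,c.round(1),s,back(P,c,z).round(4),circ(P,mm*255,z))
g=lambda h:(h[:,:,1]>h[:,:,0]+60)&(h[:,:,1]>h[:,:,2]+40)
rd=lambda h:(h[:,:,0]>130)&(h[:,:,1]<90)&(h[:,:,2]<90)
ye=lambda h:(h[:,:,0]>150)&(h[:,:,1]>130)&(h[:,:,2]<90)
for P,b in ((q,(225,170,85,80)),(p,(230,195,95,55))):
    for f,n in ((g,'g'),(rd,'r'),(ye,'y')): fit(P,0,f,b,.008,n)
# pan light disc
for P,b in ((p,(140,170,70,40)),):
    m=(np.abs(P['color'].astype(int)-[200,195,205]).max(2)<22).astype(np.uint8)*255
    x,y,w,h=b;k=np.zeros_like(m);k[y:y+h,x:x+w]=255
    c,s,mm=big(m&k);print(c,s)
t=cv2.imread('pics/t1.png');print(t[237,155],p['color'][186,176],p['color'][190,160])
t=t[:,:,::-1].astype(int)
m=((t[:,:,2]-t[:,:,1]>4)&(t.min(2)>150)).astype(np.uint8)*255
k=np.zeros_like(m);k[200:275,125:190]=255
c,s,mm=big(m&k);print(c,s,back(q,c,.057),circ(q,mm*255,.057))
```

```text
187 [0.48395424 0.3035846  0.057     ]
188 [0.47978039 0.29797207 0.057     ]
189 [0.4756504  0.29241851 0.057     ]
g [258.9 226.6] [247 215  25  24 477] [0.513  0.0138 0.008 ] (array([0.51313061, 0.01374139]), np.float64(0.03472417510774964))
r [283.6 205.8] [272 194  24  24 450] [ 0.5736 -0.0592  0.008 ] (array([ 0.57371007, -0.05923899]), np.float64(0.03390440088493028))
y [253.2 194.7] [241 183  25  24 468] [0.607  0.0299 0.008 ] (array([0.60704866, 0.02987483]), np.float64(0.03465828501513392))
g [258.3 231.4] [244 224  29  16 356] [0.5095 0.0093 0.008 ] (array([0.5102981 , 0.01004656]), np.float64(0.03580194675643425))
r [295.7 231. ] [282 224  28  15 326] [ 0.5695 -0.0632  0.008 ] (array([ 0.57030311, -0.06264282]), np.float64(0.03380187104856443))
y [277.6 215.5] [265 210  26  12 245] [0.6026 0.0253 0.008 ] (array([0.60323354, 0.02576904]), np.float64(0.0320569652351128))
[173.09090909 184.37662338] [164 179  19  10  77]
[207 203 205] [215 213 218] [201 201 207]
[169.69230769 269.96153846] [167 267   7   8  26] [0.39353194 0.26160391 0.057     ] (array([0.39230237, 0.26004554]), np.float64(0.009566483429736443))
```

```bash
python3 -m inch '[[[4,-10,-5,0.2,0,0,20],[1,-6,-10,0,0,0,20],[0,0,-10,0,0,0,20],[0,0,-4,0,0,0,20],[0,0,0,0,0,0,20],[0,0,0,0,0,0,20]]]' 40
python3 - <<'E'
from m import *
print(R.from_rotvec(r.read_state()['ee_rot']).as_matrix().round(3))
E
```

```text
time_s: 26.82
tool_pos: [0.4847, 0.3017, 0.0974]
ee_rot: [-2.328, -2.103, -0.023]
ft_force: [-0.9, -0.3, -0.8]
width: 0.0271
[[ 0.101  0.995  0.008]
 [ 0.995 -0.101  0.013]
 [ 0.014  0.006 -1.   ]]
```

```bash
python3 -m inch '[[[-2,0,-4,-0.8,0.5,0,20],[0,0,-3,0,0,0,20],[0,0,-2,0,0,0,20],[0,0,0,0,0,0,20],[0,0,0,0,0,0,20]]]' 40
python3 - <<'E'
from m import *
print(R.from_rotvec(r.read_state()['ee_rot']).as_matrix().round(3))
p=shot('scene','s24.png')
cv2.imwrite('pics/s24z.png',cv2.resize(p['color'][125:235,115:225,::-1],(600,600),interpolation=cv2.INTER_CUBIC))
E
```

```text
time_s: 27.23
tool_pos: [0.4821, 0.3035, 0.0876]
ee_rot: [2.329, 2.108, -0.004]
ft_force: [0.6, 0.3, 0.1]
width: 0.0273
[[ 0.099  0.995 -0.002]
 [ 0.995 -0.099 -0.002]
 [-0.002 -0.002 -1.   ]]
```

View pics/s24z.png

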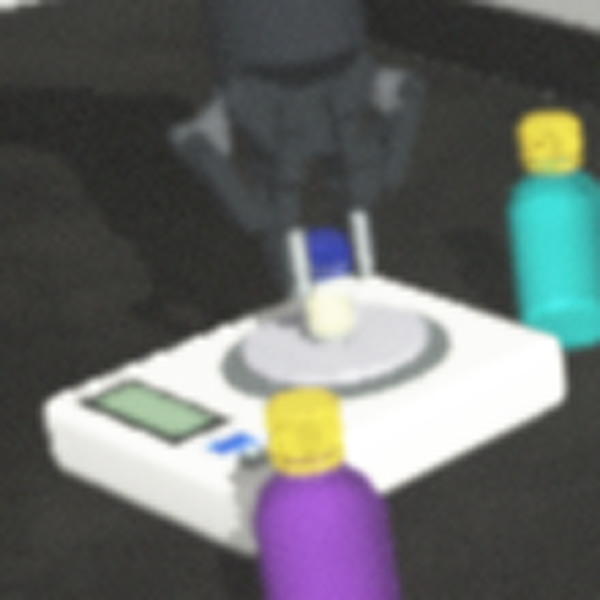

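Run:
```python
from m import *
p=r.get_image('scene');q=r.get_image('top')
t=cv2.imread('pics/t1.png');s=cv2.imread('pics/s0.png') if 0 else cv2.imread('pics/scene0.png')
def prof(img,P,c,z,n,edge):
    # sample radially along world circle; find edge radius (max gradient of gray) per angle
    g=cv2.cvtColor(img,cv2.COLOR_BGR2GRAY).astype(np.float32)
    pts=[]
    for a in np.arange(0,360,10):
        rr=np.arange(.038,.058,.0005);uv=np.array([proj(P,[c[0]+x*np.cos(np.radians(a)),c[1]+x*np.sin(np.radians(a)),z]) for x in rr]).astype(np.float32)
        v=cv2.remap(g,uv[:,0].copy(),uv[:,1].copy(),cv2.INTER_CUBIC).ravel()
        d=np.gradient(cv2.GaussianBlur(v[:,None],(1,5),1).ravel());i=np.argmin(d)
        if d[i]<-1.0 and 0<i<len(rr)-1: pts.append((a,rr[i]))
    print(n,[(int(a),round(float(x)*1000)) for a,x in pts])
    A=np.array([[np.cos(np.radians(a)),np.sin(np.radians(a)),1] for a,_ in pts]);b=np.array([x for _,x in pts])
    from scipy.optimize import least_squares
    sol=least_squares(lambda k:A@k-b,[0,0,.048],loss='soft_l1',f_scale=.002).x
    print('centre',np.array(c)+sol[:2],'r',sol[2])
prof(t,q,(.482,.302),.057,'top',0)
prof(s,p,(.482,.302),.057,'scene',0)
for n,P,img,X in (('top',q,t,None),('scene',p,s,None)):
    im=img.copy();im=cv2.resize(im,None,fx=8,fy=8,interpolation=cv2.INTER_CUBIC)
    for c,col in (((.482,.302),(0,0,255)),):
        pl=np.array([(proj(P,[c[0]+.048*np.cos(a),c[1]+.048*np.sin(a),.057])+.5)*8-.5 for a in np.linspace(0,6.28,60)]).astype(int)
        cv2.polylines(im,[pl],True,col,1)
    u=(proj(P,[.482,.302,.057])*8).astype(int);cv2.imwrite(f'pics/panfit_{n}.png',im[u[1]-250:u[1]+250,u[0]-300:u[0]+300])
```

```text
top [(0, 50), (10, 52), (20, 52), (30, 53), (40, 54), (50, 54), (60, 54), (70, 53), (80, 53), (90, 52), (100, 52), (110, 51), (120, 50), (130, 49), (140, 48), (150, 47), (160, 47), (170, 45), (180, 44), (190, 45), (200, 44), (210, 44), (220, 43), (230, 43), (240, 44), (250, 44), (260, 44), (270, 46), (280, 46), (290, 46), (300, 47), (310, 48), (320, 48), (330, 49), (340, 50), (350, 51)]
centre [0.4851809  0.30563393] r 0.04812736382179526
scene [(130, 46), (140, 47), (150, 46), (160, 46), (170, 46), (180, 47), (190, 48), (200, 47), (210, 47), (220, 47), (230, 49), (240, 54), (250, 51), (260, 50), (270, 51), (280, 49), (290, 50), (300, 49), (310, 49), (320, 48), (330, 49), (340, 48), (350, 48)]
centre [0.48225236 0.29952973] r 0.04702658018121768
```

View pics/panfit_top.png

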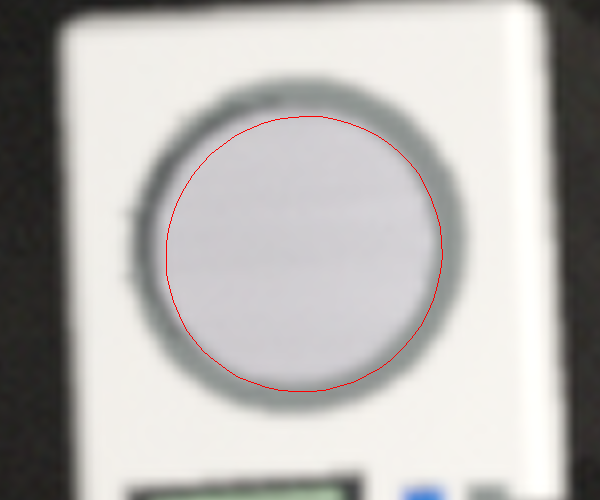

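View pics/panfit_scene.png

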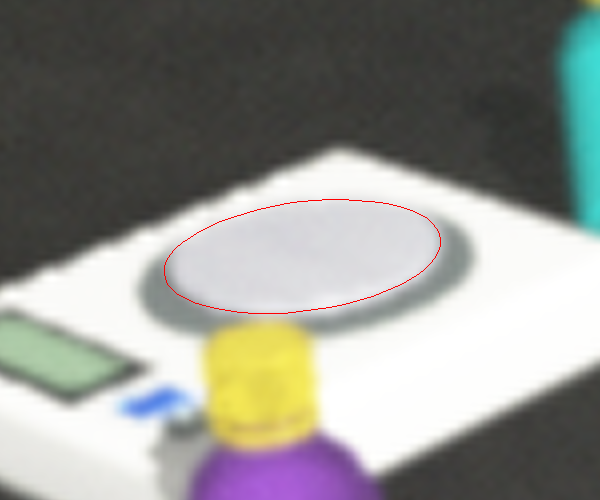

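```bash
python3 -m inch '[[[1,0,-1.5,0,0,0,20],[0,0,-1,0,0,0,20],[0,0,0,0,0,0,20],[0,0,0,0,0,0,20]]]' 40
python3 -c "
from h import *
p=shot('scene','s25.png')
cv2.imwrite('pics/s25z.png',cv2.resize(p['color'][125:235,115:225,::-1],(600,600),interpolation=cv2.INTER_CUBIC))"
```

```text
time_s: 27.72
tool_pos: [0.4836, 0.3033, 0.0856]
ee_rot: [2.33, 2.107, -0.003]
ft_force: [0.1, 0.3, -0.1]
width: 0.0271
```

View pics/s25z.png

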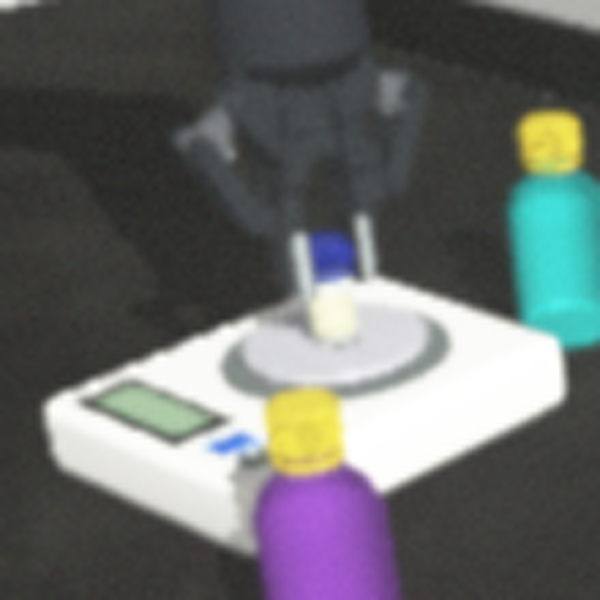

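```bash
python3 -m inch '[[[-1,-2,-1,0,0,0,20],[0,0,-1,0,0,0,20],[0,0,0,0,0,0,20]]]' 40;  python3 -m inch '[[[0,0,-1,0,0,0,20],[0,0,0,0,0,0,20]]]' 40
python3 -c "
from h import *
p=shot('scene','s26.png');print(proj(p,[.4835,.3025,.057]))
cv2.imwrite('pics/s26z.png',cv2.resize(p['color'][150:220,140:210,::-1],(600,600),interpolation=cv2.INTER_CUBIC))"
```

```text
time_s: 28.02
tool_pos: [0.4838, 0.3033, 0.0856]
ee_rot: [-2.328, -2.108, -0.005]
ft_force: [0.0, -0.4, 0.2]
width: 0.0271
time_s: 28.18
tool_pos: [0.4842, 0.3036, 0.0854]
ee_rot: [-2.328, -2.107, -0.008]
ft_force: [-0.2, -0.2, -0.8]
width: 0.027
[176.1016567  187.15127775]
```

View pics/s26z.png

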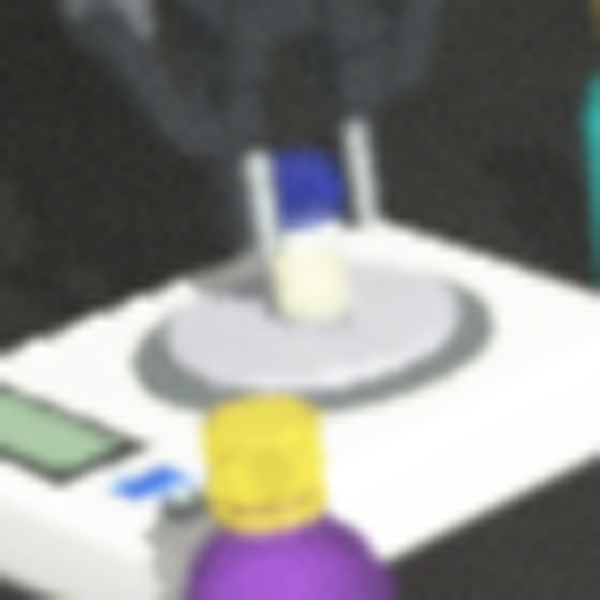

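```bash
python3 -m inch '[[[0,0,4,0,0,0,20],[-4,-5,0,0,0,0,20],[0,0,0,0,0,0,20],[0,0,0,0,0,0,20]]]' 40;  python3 -m inch '[[[0,0,-3,0,0,0,20],[0,0,-2,0,0,0,20],[0,0,0,0,0,0,20],[0,0,0,0,0,0,20]]]' 40;python3 -m inch '[[[0,0,-3,0,0,0,20],[0,0,0,0,0,0,20],[0,0,0,0,0,0,20]]]' 40
python3 -c "
from h import *
p=shot('scene','s27.png')
cv2.imwrite('pics/s27z.png',cv2.resize(p['color'][150:220,140:210,::-1],(600,600),interpolation=cv2.INTER_CUBIC))"
```

```text
time_s: 28.57
tool_pos: [0.4795, 0.2973, 0.0891]
ee_rot: [-2.329, -2.107, -0.006]
ft_force: [-0.0, 0.1, -0.5]
width: 0.0271
time_s: 28.9
tool_pos: [0.4802, 0.2977, 0.0854]
ee_rot: [-2.329, -2.106, -0.01]
ft_force: [-0.4, -0.6, 1.1]
width: 0.0271
time_s: 29.15
tool_pos: [0.4828, 0.2988, 0.0855]
ee_rot: [-2.33, -2.106, -0.019]
ft_force: [-0.0, 0.0, -0.4]
width: 0.0275
```

View pics/s27z.png

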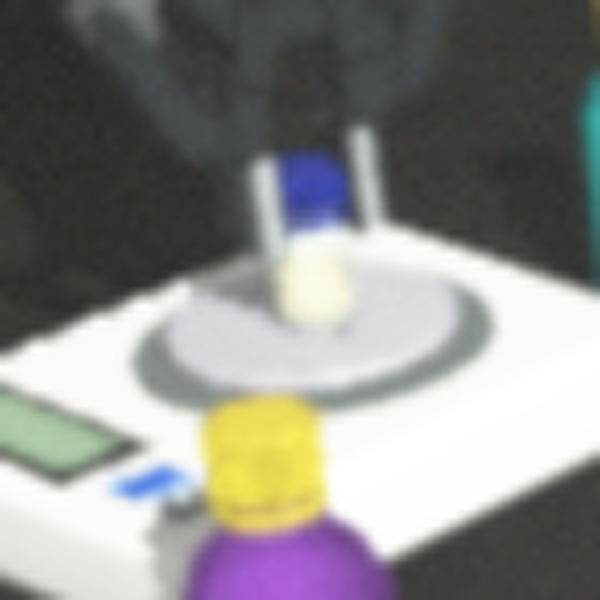

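```bash
python3 -m inch '[[[0,0,0,0,0,0,32],[0,0,0,0,0,0,40],[0,0,0,0,0,0,55],[0,0,0,0,0,0,55],[0,0,10,0,0,0,55],[0,0,25,0,0,0,55],[0,0,30,0,0,0,55],[0,0,30,0,0,0,60],[0,-10,30,0,0,0,60],[4,-25,10,0,0,0,60],[8,-35,0,0,0,0,60],[8,-35,0,0,0,0,60]]]' 60
python3 -m inch '[[[8,-35,0,0,0,0,60],[8,-35,0,0,0,0,60],[8,-35,0,0,0,0,60],[8,-35,0,0,0,0,60],[8,-35,0,0,0,0,60],[0,-35,0,0,0,0,60],[0,-35,0,0,0,0,60],[0,-35,0,0,0,0,60],[0,-35,0,0,0,0,60],[0,-35,0,0,0,0,60],[0,-35,0,0,0,0,60],[0,-25,0,0,0,0,60]]]' 60
python3 - <<'E'
from h import *
p=shot('scene','s28.png');q=shot('top','t28.png')
a=cv2.resize(p['color'][150:220,140:210,::-1],(400,400),interpolation=cv2.INTER_CUBIC)
b=cv2.resize(q['color'][195:275,120:200,::-1],(400,400),interpolation=cv2.INTER_CUBIC)
cv2.imwrite('pics/x28.png',np.hstack([a,b]))
print(back(q,(0,0),0)[:0],R.from_rotvec(r.read_state()['ee_rot']).as_matrix().round(3))
E
```

```text
time_s: 30.2
tool_pos: [0.4981, 0.1977, 0.2278]
ee_rot: [-2.314, -2.121, -0.013]
ft_force: [0.8, -0.3, 0.1]
width: 0.0602
time_s: 31.2
tool_pos: [0.5374, -0.2342, 0.2394]
ee_rot: [2.312, 2.123, 0.029]
ft_force: [0.1, 0.6, -0.8]
width: 0.06
[] [[ 0.091  0.996  0.015]
 [ 0.996 -0.091  0.008]
 [ 0.009  0.015 -1.   ]]
```

View pics/x28.png

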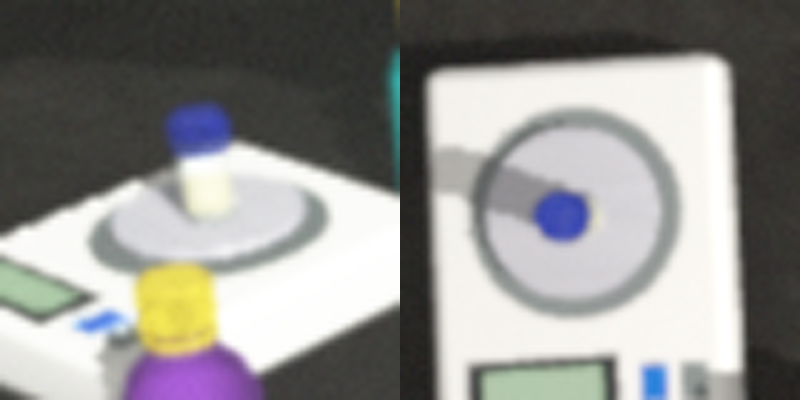

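View pics/s28.png

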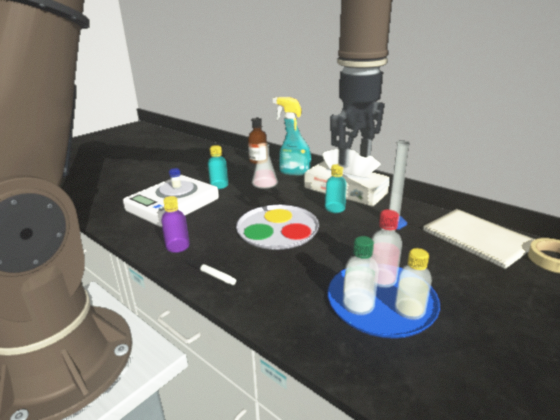

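Run:
```python
from m import *
q=r.get_image('top');p=r.get_image('scene')
for n,P,b in (('top',q,(140,225,25,25)),('scene',p,(165,165,20,20))):
    m=mask(P,(110,80,30),(128,255,255),b);c,s,mm=big(m);print(n,c,s,back(P,c,.111 if n=='top' else .102))
X=[.482,.299]
for P in (p,q): print(proj(P,X+[.057]),proj(P,X+[.111]))
for n,P,b,z in [('red',q,(370,205,30,20),.159+.002),('green',q,(375,245,25,20),.150),('yel',q,(410,227,20,20),.132)]:
    f={'red':((170,120,80),(180,255,255)),'green':((70,100,30),(90,255,200)),'yel':((22,150,80),(32,255,255))}[n]
    c,s,mm=big(mask(P,*f,b));print(n,c,s,back(P,c,z))
```

```text
top [151.86419753 237.66666667] [147 233  11  10  81] [0.48328868 0.29747736 0.111     ]
scene [174.25274725 171.96703297] [169 168  12   9  91] [0.48669381 0.3049213  0.102     ]
[176.42096211 187.64514478] [173.69400219 169.9886337 ]
[156.54279961 238.1501039 ] [151.28418447 238.15696487]Traceback (most recent call last):
  File "<stdin>", line 9, in <module>
TypeError: cannot unpack non-iterable NoneType object
```

```bash
python3 -m inch '[[[-2,-28,0,-0.5,0.9,0,60],[-3,-32,0,0,0,0,60],[-2,-20,-10,0,0,0,60],[0,-6,-25,0,0,0,60],[0,0,-25,0,0,0,60],[0,0,-10,0,0,0,60],[0,0,0,0,0,0,60],[0,0,0,0,0,0,60]]]' 60
python3 - <<'E'
from h import *
print(R.from_rotvec(r.read_state()['ee_rot']).as_matrix().round(3))
p=shot('scene','s29.png')
cv2.imwrite('pics/s29z.png',cv2.resize(p['color'][170:340,310:450,::-1],(494,600),interpolation=cv2.INTER_CUBIC))
E
```

```text
time_s: 32.07
tool_pos: [0.5361, -0.3061, 0.1694]
ee_rot: [-2.288, -2.144, -0.012]
ft_force: [-0.7, -0.4, 0.2]
width: 0.0604
[[ 0.065  0.998  0.002]
 [ 0.998 -0.065  0.009]
 [ 0.01   0.001 -1.   ]]
```

View pics/s29z.png

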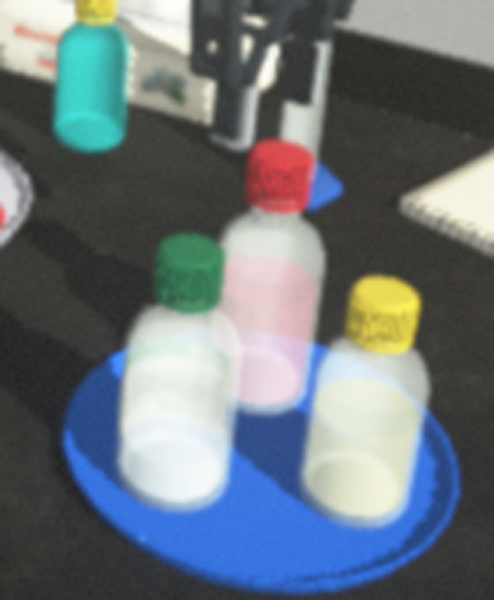

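```bash
python3 -m inch '[[[-5,-12,0,-0.5,0,0,60],[0,-3,-8,0,0,0,60],[0,0,-15,0,0,0,60],[0,0,-10,0,0,0,60],[0,0,0,0,0,0,60],[0,0,0,0,0,0,60]]]' 60
```

```text
time_s: 32.62
tool_pos: [0.534, -0.323, 0.1401]
ee_rot: [2.282, 2.145, 0.008]
ft_force: [-0.1, 0.3, 0.7]
width: 0.06
```

```bash
python3 -m inch '[[[-4,2,-8,0,0.4,0,60],[0,0,-6,0,0,0,60],[0,0,-3,0,0,0,60],[0,0,0,0,0,0,60],[0,0,0,0,0,0,20],[0,0,0,0,0,0,20],[0,0,0,0,0,0,20],[0,0,0,0,0,0,20],[0,0,0,0,0,0,20],[0,0,0,0,0,0,20]]]' 60
python3 - <<'E'
from h import *
print(R.from_rotvec(r.read_state()['ee_rot']).as_matrix().round(3))
p=shot('scene','s30.png')
cv2.imwrite('pics/s30z.png',cv2.resize(p['color'][170:340,310:450,::-1],(494,600),interpolation=cv2.INTER_CUBIC))
E
```

```text
time_s: 33.45
tool_pos: [0.5304, -0.321, 0.1228]
ee_rot: [2.284, 2.149, 0.0]
ft_force: [0.5, 0.3, -2.0]
width: 0.0327
[[ 0.061  0.998  0.004]
 [ 0.998 -0.061 -0.004]
 [-0.004  0.004 -1.   ]]
```

View pics/s30z.png

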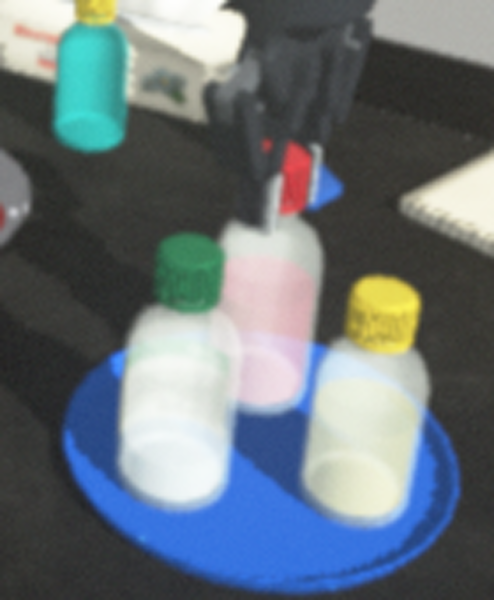

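```bash
python3 -m inch '[[[0,0,15,0,0,0,20],[0,0,30,0,0,0,20],[0,0,30,0,0,0,20],[2,12,15,0,0,0,20],[4,25,0,0,0,0,20],[5,32,0,0,0,0,20],[5,32,0,0,0,0,20],[5,32,0,0,0,0,20],[5,32,0,0,0,0,20],[5,32,0,0,0,0,20],[5,30,0,0,0,0,20],[3,18,0,0,0,0,20]]]' 60
python3 -m inch '[[[2,8,-10,0,0,0,20],[0,0,-20,0,0,0,20],[0,0,-10,0,0,0,20],[0,0,0,0,0,0,20],[0,0,0,0,0,0,20]]]' 60
python3 - <<'E'
from h import *
print(R.from_rotvec(r.read_state()['ee_rot']).as_matrix().round(3))
p=shot('scene','s31.png')
cv2.imwrite('pics/s31z.png',cv2.resize(p['color'][125:245,220:360,::-1],(700,600),interpolation=cv2.INTER_CUBIC))
E
```

```text
time_s: 34.5
tool_pos: [0.5612, -0.072, 0.2146]
ee_rot: [2.304, 2.135, -0.011]
ft_force: [-0.2, 0.2, -3.9]
width: 0.0324
time_s: 34.92
tool_pos: [0.5626, -0.0585, 0.1705]
ee_rot: [-2.294, -2.142, 0.013]
ft_force: [0.2, -0.2, -2.6]
width: 0.0324
[[ 0.068  0.998 -0.008]
 [ 0.998 -0.068 -0.004]
 [-0.004 -0.008 -1.   ]]
```

View pics/s31z.png

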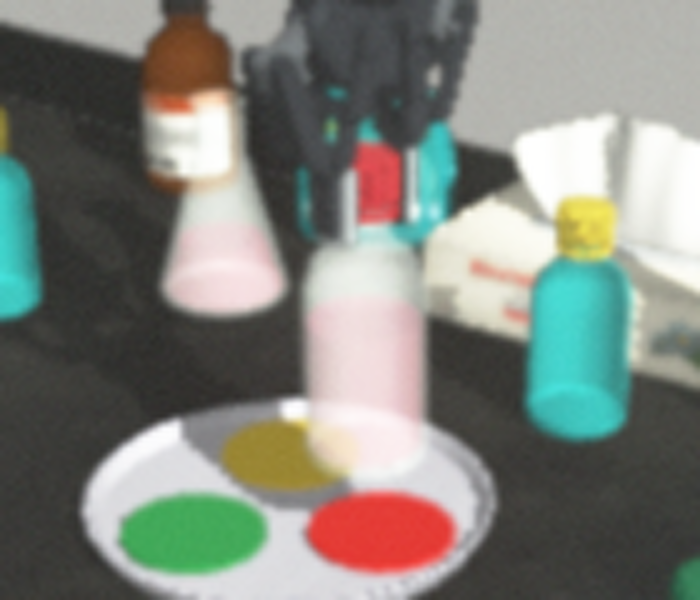

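```bash
python3 -m inch '[[[7,-2,-8,0.2,-0.5,0,20],[3,0,-12,0,0,0,20],[0,0,-8,0,0,0,20],[0,0,-4,0,0,0,20],[0,0,0,0,0,0,20],[0,0,0,0,0,0,20]]]' 60
python3 - <<'E'
from h import *
print(R.from_rotvec(r.read_state()['ee_rot']).as_matrix().round(3))
E
```

```text
time_s: 35.47
tool_pos: [0.5743, -0.0652, 0.1366]
ee_rot: [2.3, 2.135, 0.004]
ft_force: [0.2, -0.1, -2.7]
width: 0.0327
[[ 0.074  0.997  0.004]
 [ 0.997 -0.074 -0.001]
 [-0.001  0.004 -1.   ]]
```

```bash
python3 -m inch '[[[-2,4,-4,0,0.2,0,20],[0,0,-3,0,0,0,20],[0,0,-1,0,0,0,20],[0,0,0,0,0,0,20],[0,0,0,0,0,0,20]]]' 60
python3 - <<'E'
from h import *
print(R.from_rotvec(r.read_state()['ee_rot']).as_matrix().round(3))
p=shot('scene','s32.png')
cv2.imwrite('pics/s32z.png',cv2.resize(p['color'][165:245,230:330,::-1],(750,600),interpolation=cv2.INTER_CUBIC))
E
```

```text
time_s: 35.88
tool_pos: [0.5723, -0.0603, 0.1284]
ee_rot: [2.301, 2.137, 0.0]
ft_force: [-0.3, 0.7, -3.7]
width: 0.0323
[[ 0.074  0.997  0.001]
 [ 0.997 -0.074 -0.001]
 [-0.001  0.001 -1.   ]]
```

View pics/s32z.png

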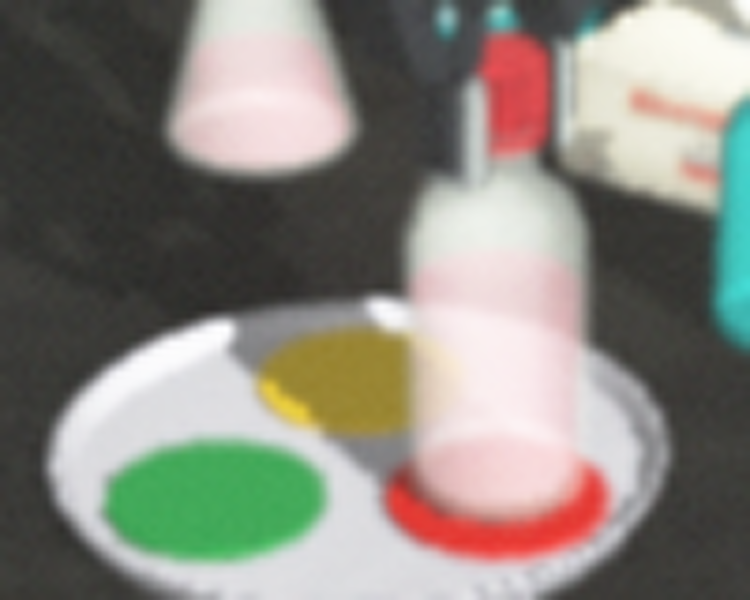

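```bash
python3 -m inch '[[[-2.5,-3,0,0,0,0,20],[0,0,-1.5,0,0,0,20],[0,0,-1,0,0,0,20],[0,0,0,0,0,0,20],[0,0,0,0,0,0,20]]]' 60
python3 - <<'E'
from h import *
p=shot('scene','s33.png')
cv2.imwrite('pics/s33z.png',cv2.resize(p['color'][165:245,230:330,::-1],(750,600),interpolation=cv2.INTER_CUBIC))
E
```

```text
time_s: 36.35
tool_pos: [0.5703, -0.0638, 0.1268]
ee_rot: [2.3, 2.136, 0.003]
ft_force: [0.0, 0.7, -3.9]
width: 0.0324
```

View pics/s33z.png

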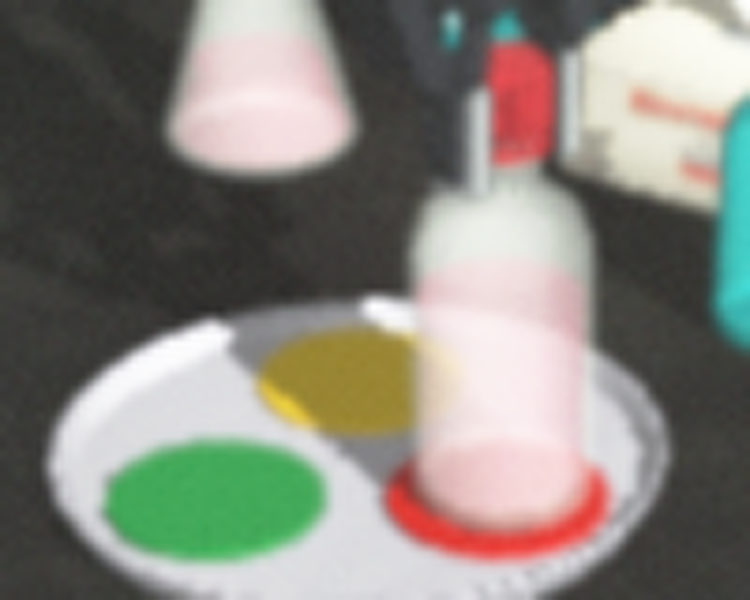

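```bash
python3 -m inch '[[[0,0,-1,0,0,0,20],[0,0,0,0,0,0,36],[0,0,0,0,0,0,44],[0,0,0,0,0,0,60],[0,0,0,0,0,0,60],[0,0,10,0,0,0,60],[0,0,25,0,0,0,60],[0,0,30,0,0,0,60],[0,0,30,0,0,0,60],[-5,-10,10,0,0,0,60],[-12,-22,0,0,0,0,60],[-17,-32,0,0,0,0,60]]]' 60
python3 -m inch '[[[-17,-32,0,0,0,0,60],[-17,-32,0,0,0,0,60],[-17,-32,0,0,0,0,60],[-17,-32,0,0,0,0,60],[-14,-28,0,0,0,0,60],[-7,-15,-5,0,0,0,60],[0,0,-15,0,0,0,60],[0,0,-10,0,0,0,60],[0,0,0,0,0,0,60],[0,0,0,0,0,0,60]]]' 60
python3 - <<'E'
from m import *
print(R.from_rotvec(r.read_state()['ee_rot']).as_matrix().round(3))
p=shot('scene','s34.png');q=shot('top','t34.png')
f={'red':((170,120,80),(180,255,255)),'green':((70,100,30),(90,255,200)),'yel':((22,150,80),(32,255,255))}
c,s,mm=big(mask(q,*f['red'],(274,188,22,22)));print(c,s,back(q,c,.163))
E
```

```text
time_s: 37.4
tool_pos: [0.5393, -0.1228, 0.2395]
ee_rot: [2.286, 2.148, 0.008]
ft_force: [-0.3, 0.1, -0.6]
width: 0.0602
time_s: 38.23
tool_pos: [0.4367, -0.3119, 0.215]
ee_rot: [2.294, 2.128, 0.011]
ft_force: [-0.0, 0.0, 0.1]
width: 0.06
[[ 0.075  0.997  0.014]
 [ 0.997 -0.075 -0.005]
 [-0.004  0.014 -1.   ]]
[287.05504587 201.31192661] [282 196  12  12 109] [ 0.57314507 -0.06128674  0.163     ]
```

View pics/s34.png

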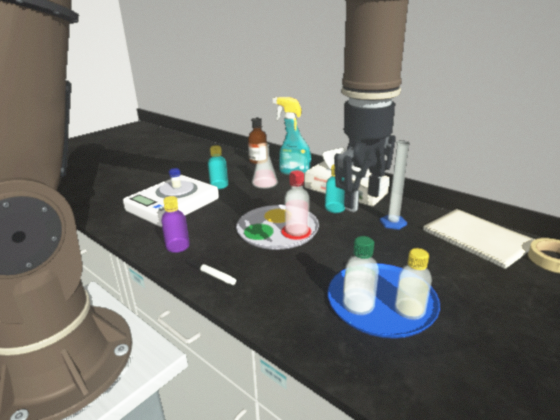

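View pics/t34.png

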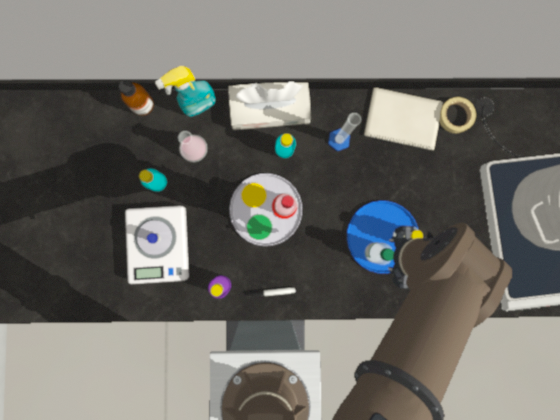

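```bash
python3 -m inch '[[[-2,-8,-15,0.3,0.8,0,60],[0,-2,-25,0,0,0,60],[0,0,-20,0,0,0,60],[0,0,-10,0,0,0,60],[0,0,0,0,0,0,60],[0,0,0,0,0,0,60]]]' 60
python3 - <<'E'
from h import *
print(R.from_rotvec(r.read_state()['ee_rot']).as_matrix().round(3))
p=shot('scene','s35.png')
cv2.imwrite('pics/s35z.png',cv2.resize(p['color'][170:340,310:450,::-1],(494,600),interpolation=cv2.INTER_CUBIC))
E
```

```text
time_s: 38.83
tool_pos: [0.4411, -0.3188, 0.1467]
ee_rot: [2.288, 2.146, 0.006]
ft_force: [1.0, -0.1, -0.4]
width: 0.06
[[ 0.064  0.998  0.006]
 [ 0.998 -0.064 -0.001]
 [-0.     0.006 -1.   ]]
```

View pics/s35z.png

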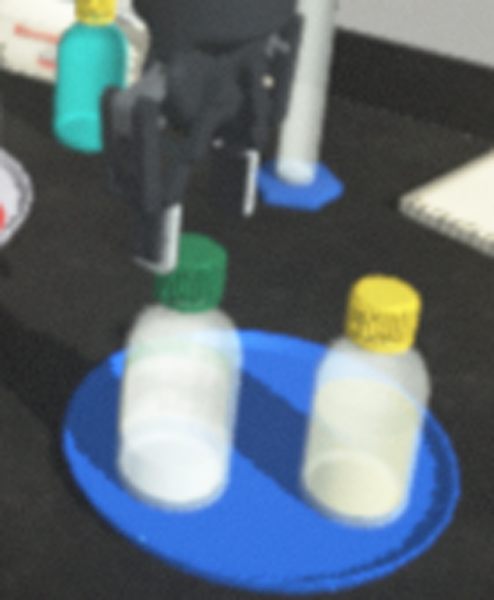

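```bash
python3 -m inch '[[[-7,-2,0,0,0.3,0,60],[0,0,-8,0,0,0,60],[0,0,-9,0,0,0,60],[0,0,-5,0,0,0,60],[0,0,0,0,0,0,60],[0,0,0,0,0,0,60]]]' 60
```

```text
time_s: 39.38
tool_pos: [0.4353, -0.3215, 0.1261]
ee_rot: [2.285, 2.147, 0.004]
ft_force: [0.1, -0.3, -0.5]
width: 0.0601
```

```bash
python3 -m inch '[[[-1,0,-6,0,0.3,0,60],[0,0,-3,0,0,0,60],[0,0,0,0,0,0,60],[0,0,0,0,0,0,20],[0,0,0,0,0,0,20],[0,0,0,0,0,0,20],[0,0,0,0,0,0,20],[0,0,0,0,0,0,20],[0,0,0,0,0,0,20]]]' 60
python3 - <<'E'
from h import *
print(R.from_rotvec(r.read_state()['ee_rot']).as_matrix().round(3))
E
python3 -m inch '[[[0,0,15,0,0,0,20],[0,0,30,0,0,0,20],[0,0,30,0,0,0,20],[3,12,15,0,0,0,20],[6,25,0,0,0,0,20],[8,32,0,0,0,0,20],[8,32,0,0,0,0,20],[8,32,0,0,0,0,20],[8,32,0,0,0,0,20],[8,32,0,0,0,0,20],[8,32,0,0,0,0,20],[8,32,0,0,0,0,20]]]' 60
python3 -m inch '[[[7,28,0,0,0,0,20],[5,18,0,0,0,0,20],[2,8,-10,0,0,0,20],[0,0,-20,0,0,0,20],[0,0,0,0,0,0,20],[0,0,0,0,0,0,20]]]' 60
python3 - <<'E'
from h import *
print(R.from_rotvec(r.read_state()['ee_rot']).as_matrix().round(3))
p=shot('scene','s36.png')
E
```

```text
time_s: 40.13
tool_pos: [0.4341, -0.3216, 0.1163]
ee_rot: [2.289, 2.15, -0.003]
ft_force: [0.3, -0.0, -0.9]
width: 0.0322
[[ 0.063  0.998 -0.   ]
 [ 0.998 -0.063 -0.003]
 [-0.003 -0.    -1.   ]]
time_s: 41.13
tool_pos: [0.4945, -0.0578, 0.2105]
ee_rot: [2.306, 2.129, -0.007]
ft_force: [0.6, -0.1, -2.6]
width: 0.0324
time_s: 41.63
tool_pos: [0.5092, 0.0083, 0.1777]
ee_rot: [2.294, 2.145, -0.005]
ft_force: [0.1, -1.3, -1.5]
width: 0.0324
[[ 0.067  0.998 -0.002]
 [ 0.998 -0.067 -0.003]
 [-0.003 -0.002 -1.   ]]
```

View pics/s36.png

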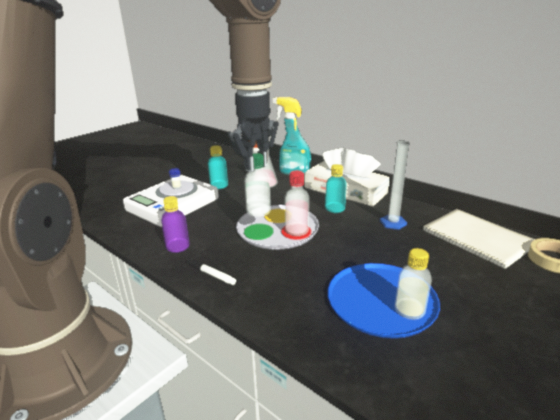

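```bash
python3 -m inch '[[[1,3,-12,0,0,0,20],[0,2,-18,0,0,0,20],[0,0,-12,0,0,0,20],[0,0,-5,0,0,0,20],[0,0,0,0,0,0,20],[0,0,0,0,0,0,20]]]' 60
python3 - <<'E'
from h import *
print(R.from_rotvec(r.read_state()['ee_rot']).as_matrix().round(3))
E
```

```text
time_s: 42.18
tool_pos: [0.5111, 0.0063, 0.1329]
ee_rot: [2.303, 2.131, -0.002]
ft_force: [-0.3, 0.2, -2.8]
width: 0.0321
[[ 0.078  0.997  0.002]
 [ 0.997 -0.078 -0.004]
 [-0.003  0.002 -1.   ]]
```

```bash
python3 -m inch '[[[0,5,-5,0.2,0,0,20],[0,0,-4,0,0,0,20],[0,0,-2,0,0,0,20],[0,0,0,0,0,0,20],[0,0,0,0,0,0,20]]]' 60
python3 - <<'E'
from h import *
p=shot('scene','s37.png')
cv2.imwrite('pics/s37z.png',cv2.resize(p['color'][165:245,230:330,::-1],(750,600),interpolation=cv2.INTER_CUBIC))
E
```

```text
time_s: 42.6
tool_pos: [0.5127, 0.011, 0.1235]
ee_rot: [2.305, 2.13, 0.008]
ft_force: [-0.1, -0.2, -2.9]
width: 0.0323
```

View pics/s37z.png

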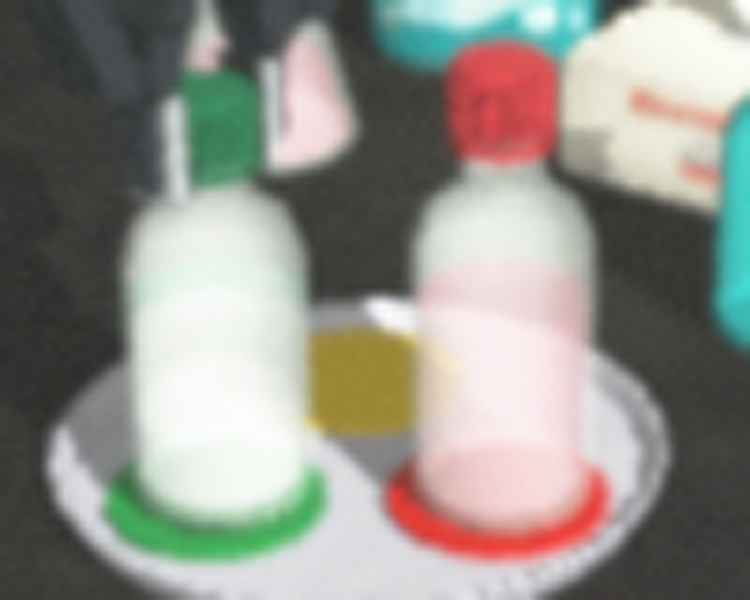

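```bash
python3 -m inch '[[[-1.5,2.5,0,0,0.3,0,20],[0,0,-2,0,0,0,20],[0,0,-2,0,0,0,20],[0,0,0,0,0,0,20],[0,0,0,0,0,0,20]]]' 60
python3 - <<'E'
from h import *
p=shot('scene','s38.png')
cv2.imwrite('pics/s38z.png',cv2.resize(p['color'][165:245,230:330,::-1],(750,600),interpolation=cv2.INTER_CUBIC))
E
```

```text
time_s: 43.07
tool_pos: [0.5117, 0.0141, 0.1203]
ee_rot: [-2.307, -2.132, -0.004]
ft_force: [-0.2, -0.7, -2.2]
width: 0.0321
```

View pics/s38z.png

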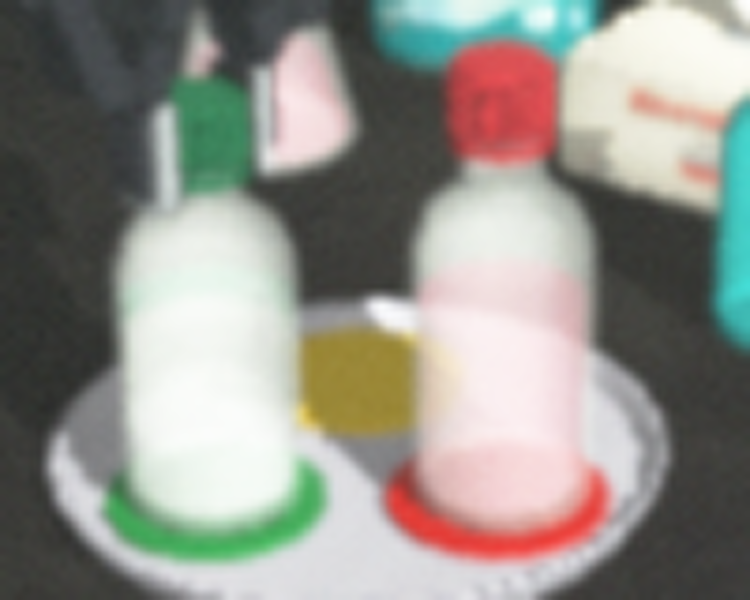

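```bash
python3 -m inch '[[[0,0,-1,0,0,0,20],[0,0,0,0,0,0,36],[0,0,0,0,0,0,44],[0,0,0,0,0,0,60],[0,0,0,0,0,0,60],[0,0,10,0,0,0,60],[0,0,25,0,0,0,60],[0,0,30,0,0,0,60],[0,0,30,0,0,0,60],[-1,-12,10,0,0,0,60],[-2,-25,0,0,0,0,60],[-3,-37,0,0,0,0,60]]]' 60
python3 -m inch '[[[-3,-37,0,0,0,0,60],[-3,-37,0,0,0,0,60],[-3,-37,0,0,0,0,60],[-3,-37,0,0,0,0,60],[-3,-37,0,0,0,0,60],[-3,-37,0,0,0,0,60],[-3,-37,0,0,0,0,60],[-3,-32,0,0,0,0,60],[-1,-20,0,0,0,0,60],[0,-5,-10,0,0,0,60],[0,0,0,0,0,0,60],[0,0,0,0,0,0,60]]]' 60
python3 - <<'E'
from m import *
print(R.from_rotvec(r.read_state()['ee_rot']).as_matrix().round(3))
p=shot('scene','s39.png');q=shot('top','t39.png')
f={'red':((170,120,80),(180,255,255)),'green':((70,100,30),(90,255,200)),'yel':((22,150,80),(32,255,255))}
c,s,mm=big(mask(q,*f['green'],(250,216,22,22)));print(c,s,back(q,c,.154))
c,s,mm=big(mask(q,*f['red'],(274,188,22,22)));print(c,s,back(q,c,.163))
E
```

```text
time_s: 44.12
tool_pos: [0.5067, -0.0545, 0.2332]
ee_rot: [-2.295, -2.145, -0.007]
ft_force: [0.2, -0.0, 0.1]
width: 0.0602
time_s: 45.12
tool_pos: [0.4749, -0.393, 0.2329]
ee_rot: [2.294, 2.133, 0.009]
ft_force: [-0.1, 0.2, 0.4]
width: 0.0599
[[ 0.073  0.997  0.01 ]
 [ 0.997 -0.073 -0.003]
 [-0.002  0.01  -1.   ]]
[258.29213483 225.35955056] [253 220  11  11  89] [0.51230876 0.01314195 0.154     ]
[286.97058824 201.5       ] [282 196  11  12 102] [ 0.5726618  -0.06106387  0.163     ]
```

View pics/s39.png

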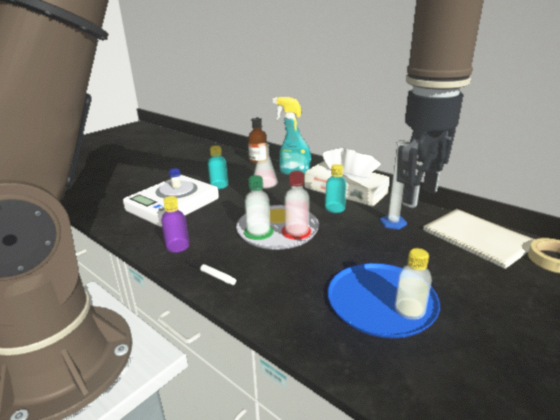

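```bash
python3 -m inch '[[[4,-6,-20,0.2,0.6,0,60],[2,-3,-30,0,0,0,60],[0,0,-25,0,0,0,60],[0,0,-12,0,0,0,60],[0,0,0,0,0,0,60],[0,0,0,0,0,0,60]]]' 60
python3 - <<'E'
from h import *
print(R.from_rotvec(r.read_state()['ee_rot']).as_matrix().round(3))
p=shot('scene','s40.png')
cv2.imwrite('pics/s40z.png',cv2.resize(p['color'][170:340,310:450,::-1],(494,600),interpolation=cv2.INTER_CUBIC))
E
```

```text
time_s: 45.72
tool_pos: [0.4883, -0.3897, 0.1455]
ee_rot: [-2.282, -2.159, -0.012]
ft_force: [0.1, -0.4, 0.1]
width: 0.0596
[[ 0.055  0.998  0.005]
 [ 0.998 -0.055  0.006]
 [ 0.006  0.005 -1.   ]]
```

View pics/s40z.png

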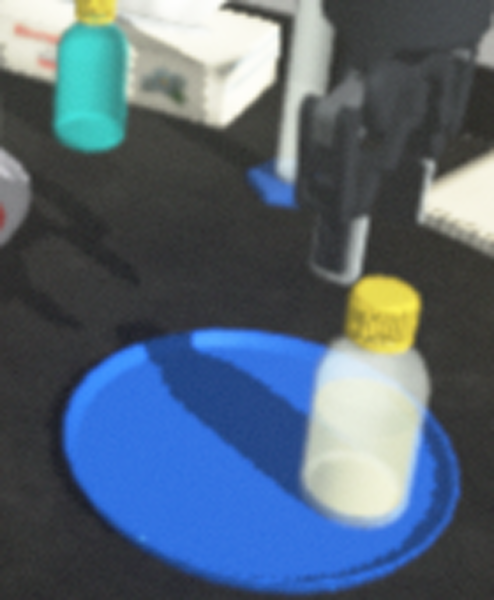

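```bash
python3 -m inch '[[[-6,-11,0,-0.3,0.3,0,60],[0,-1,-10,0,0,0,60],[0,0,-12,0,0,0,60],[0,0,-5,0,0,0,60],[0,0,0,0,0,0,60],[0,0,0,0,0,0,60]]]' 60
```

```text
time_s: 46.27
tool_pos: [0.4839, -0.4033, 0.1202]
ee_rot: [2.276, 2.157, 0.002]
ft_force: [0.3, -0.5, -0.1]
width: 0.0602
```

```bash
python3 -m inch '[[[-2,1,-8,0,0.2,0,60],[0,0,-5,0,0,0,60],[0,0,-2,0,0,0,60],[0,0,0,0,0,0,60],[0,0,0,0,0,0,20],[0,0,0,0,0,0,20],[0,0,0,0,0,0,20],[0,0,0,0,0,0,20],[0,0,0,0,0,0,20],[0,0,0,0,0,0,20]]]' 60
python3 - <<'E'
from h import *
print(R.from_rotvec(r.read_state()['ee_rot']).as_matrix().round(3))
E
```

```text
time_s: 47.1
tool_pos: [0.4819, -0.402, 0.1038]
ee_rot: [2.278, 2.159, -0.002]
ft_force: [-0.4, -0.6, -0.8]
width: 0.0302
[[ 0.053  0.999  0.001]
 [ 0.999 -0.053 -0.003]
 [-0.003  0.001 -1.   ]]
```

```bash
python3 -m inch '[[[0,0,15,0,0,0,20],[0,0,32,0,0,0,20],[0,0,36,0,0,0,20],[0,0,36,0,0,0,20],[2,8,33,0,0,0,20],[4,15,28,0,0,0,20],[8,25,18,0,0,0,20],[9,31,5,0,0,0,20],[9,31,0,0,0,0,20],[9,31,0,0,0,0,20],[9,31,0,0,0,0,20],[9,31,0,0,0,0,20]]]' 60
python3 -c "
from h import *
shot('scene','s41.png');print(R.from_rotvec(r.read_state()['ee_rot']).as_matrix().round(3))"
```

```text
time_s: 48.1
tool_pos: [0.5324, -0.1986, 0.316]
ee_rot: [2.3, 2.138, -0.008]
ft_force: [0.8, -0.0, -2.0]
width: 0.0304
[[ 0.064  0.998 -0.003]
 [ 0.998 -0.064  0.001]
 [ 0.001 -0.003 -1.   ]]
```

View pics/s41.png

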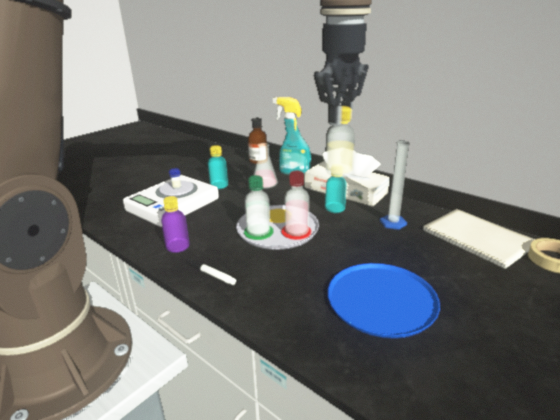

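```bash
python3 -m inch '[[[8,28,0,0,0,0,20],[9,31,0,0,0,0,20],[9,31,0,0,0,0,20],[9,31,0,0,0,0,20],[9,31,0,0,0,0,20],[9,28,0,0,0,0,20],[7,20,0,0,0,0,20],[4,8,0,0,0,0,20],[0,0,0,0,0,0,20],[0,0,0,0,0,0,20]]]' 60
python3 -c "
from h import *
shot('scene','s42.png');print(R.from_rotvec(r.read_state()['ee_rot']).as_matrix().round(3))"
```

```text
time_s: 48.98
tool_pos: [0.5984, 0.0303, 0.314]
ee_rot: [-2.282, -2.151, 0.005]
ft_force: [-0.3, -1.3, -2.7]
width: 0.0304
[[ 0.06   0.998 -0.006]
 [ 0.998 -0.06   0.002]
 [ 0.001 -0.006 -1.   ]]
```

```bash
python3 -m inch '[[[4,-1,-15,0,-0.3,0,20],[1,1,-25,0,0,0,20],[0,1,-25,0,0,0,20],[0,1,-20,0,0,0,20],[0,0,0,0,0,0,20],[0,0,0,0,0,0,20]]]' 60
python3 -c "
from h import *
shot('scene','s43.png');print(R.from_rotvec(r.read_state()['ee_rot']).as_matrix().round(3))"
```

```text
time_s: 49.53
tool_pos: [0.6021, 0.0169, 0.2295]
ee_rot: [2.302, 2.131, 0.003]
ft_force: [0.3, 0.1, -2.0]
width: 0.0306
[[ 0.077  0.997  0.004]
 [ 0.997 -0.077 -0.002]
 [-0.002  0.004 -1.   ]]
```

View pics/s43.png

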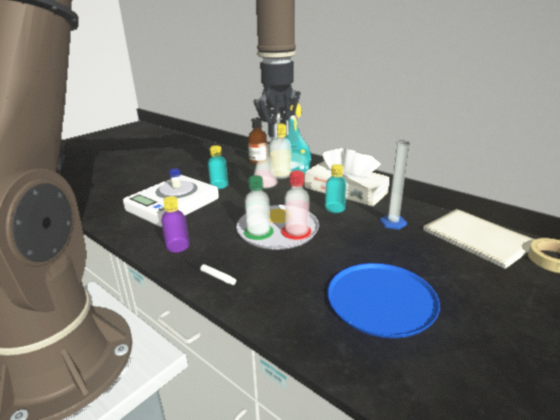

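```bash
python3 -m inch '[[[2,12,-5,0,0.2,0,20],[0,2,-15,0,0,0,20],[0,2,-20,0,0,0,20],[0,2,-20,0,0,0,20],[0,1,-12,0,0,0,20],[0,0,0,0,0,0,20],[0,0,0,0,0,0,20]]]' 60
python3 -c "
from h import *
print(R.from_rotvec(r.read_state()['ee_rot']).as_matrix().round(3))"
```

```text
time_s: 50.17
tool_pos: [0.6106, 0.0389, 0.1643]
ee_rot: [2.3, 2.126, 0.02]
ft_force: [0.3, -1.1, -2.1]
width: 0.0306
[[ 0.078  0.997  0.015]
 [ 0.997 -0.078  0.002]
 [ 0.003  0.015 -1.   ]]
```

```bash
python3 -m inch '[[[-5,-8,-10,0,0.9,0,20],[0,0,-12,0,0,0,20],[0,0,-10,0,0,0,20],[0,0,-5,0,0,0,20],[0,0,0,0,0,0,20],[0,0,0,0,0,0,20]]]' 60
python3 -c "
from h import *
print(R.from_rotvec(r.read_state()['ee_rot']).as_matrix().round(3))"
```

```text
time_s: 50.67
tool_pos: [0.6075, 0.0302, 0.1272]
ee_rot: [2.307, 2.132, 0.007]
ft_force: [0.1, -0.2, -1.7]
width: 0.0306
[[ 0.079  0.997  0.004]
 [ 0.997 -0.079  0.003]
 [ 0.003  0.003 -1.   ]]
```

```bash
python3 -m inch '[[[-3,-2.5,-7,-0.2,0.2,0,20],[0,0,-6,0,0,0,20],[0,0,-3,0,0,0,20],[0,0,0,0,0,0,20],[0,0,0,0,0,0,20]]]' 60
python3 - <<'E'
from h import *
print(R.from_rotvec(r.read_state()['ee_rot']).as_matrix().round(3))
p=shot('scene','s44.png')
cv2.imwrite('pics/s44z.png',cv2.resize(p['color'][165:245,230:330,::-1],(750,600),interpolation=cv2.INTER_CUBIC))
E
```

```text
time_s: 51.08
tool_pos: [0.6045, 0.0274, 0.1099]
ee_rot: [2.306, 2.132, -0.001]
ft_force: [-0.1, 0.3, -1.8]
width: 0.0303
[[ 0.079  0.997  0.   ]
 [ 0.997 -0.079 -0.001]
 [-0.001  0.    -1.   ]]
```

View pics/s44z.png

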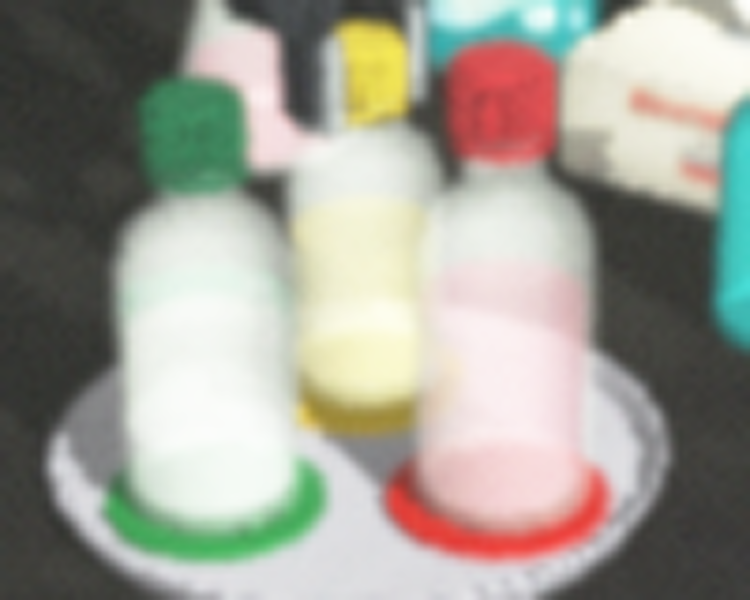

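```bash
python3 -m inch '[[[0,0,-2,0,0,0,20],[0,0,-1.5,0,0,0,20],[0,0,0,0,0,0,20],[0,0,0,0,0,0,36],[0,0,0,0,0,0,44],[0,0,0,0,0,0,60],[0,0,0,0,0,0,60],[0,0,10,0,0,0,60],[0,0,25,0,0,0,60],[0,0,32,0,0,0,60],[0,0,35,0,0,0,60],[0,0,35,0,0,0,60]]]' 60
python3 -m inch '[[[-2,-20,5,0,0,0,60],[-4,-35,0,0,0,0,60],[-4,-35,0,0,0,0,60],[-4,-35,0,0,0,0,60],[-4,-35,0,0,0,0,60],[-4,-35,0,0,0,0,60],[-4,-35,0,0,0,0,60],[-4,-30,0,0,0,0,60],[0,-15,0,0,0,0,60],[0,0,0,0,0,0,60],[0,0,0,0,0,0,60],[0,0,0,0,0,0,60]]]' 60
python3 - <<'E'
from m import *
p=shot('scene','s45.png');q=shot('top','t45.png')
f={'red':((170,120,80),(180,255,255)),'green':((70,100,30),(90,255,200)),'yel':((22,150,80),(32,255,255)),'blue':((110,80,30),(128,255,255))}
for n,b,z in (('green',(250,216,22,22),.154),('red',(274,188,22,22),.163),('yel',(240,178,22,18),.136),('blue',(140,225,25,25),.111)):
    c,s,mm=big(mask(q,*f[n],b));print(n,c,s,back(q,c,z))
for t in ['flask','vial','bottle_red','bottle_green','bottle_yellow']:
    for d in r.landmark_of(q,t)[:2]: print(t,round(d['p'],2),d['centre'],back(q,d['centre'],0.).round(3))
cv2.imwrite('pics/t45z.png',cv2.resize(q['color'][130:290,120:320,::-1],(750,600),interpolation=cv2.INTER_CUBIC))
E
```

```text
time_s: 52.13
tool_pos: [0.6008, 0.0274, 0.2453]
ee_rot: [-2.305, -2.129, 0.014]
ft_force: [1.5, 0.8, 0.4]
width: 0.06
time_s: 53.13
tool_pos: [0.5707, -0.2591, 0.2717]
ee_rot: [2.295, 2.128, 0.013]
ft_force: [0.5, 0.2, 0.1]
width: 0.0602
green [258.29213483 225.35955056] [253 220  11  11  89] [0.51230876 0.01314195 0.154     ]
red [287.02777778 201.63888889] [282 196  12  12 108] [ 0.57230254 -0.06120663  0.163     ]
yel [253.45054945 190.03296703] [249 185  10  11  91] [0.60604171 0.02556939 0.136     ]
blue [151.86419753 237.66666667] [147 233  11  10  81] [0.48328868 0.29747736 0.111     ]
flask 0.77 [189.7, 146.3] [0.754 0.218 0.   ]
flask 0.69 [283.1, 206.6] [ 0.572 -0.058  0.   ]
vial 0.41 [155.6, 237.3] [0.485 0.317 0.   ]
bottle_red 0.9 [284.9, 205.3] [ 0.576 -0.063  0.   ]
bottle_green 0.74 [260.6, 226.5] [0.514 0.009 0.   ]
bottle_yellow 0.83 [257.2, 194.6] [0.608 0.018 0.   ]
bottle_yellow 0.73 [222.8, 286.2] [0.341 0.12  0.   ]
```

View pics/s45.png

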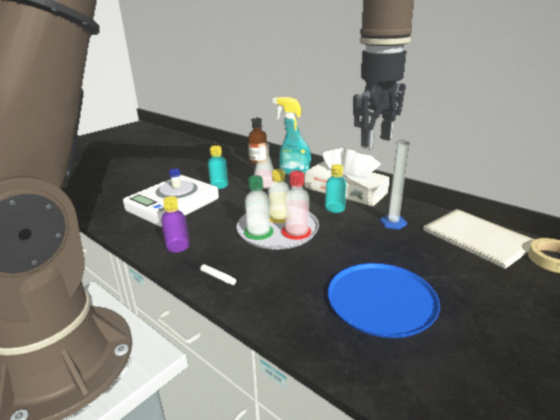

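View pics/t45z.png

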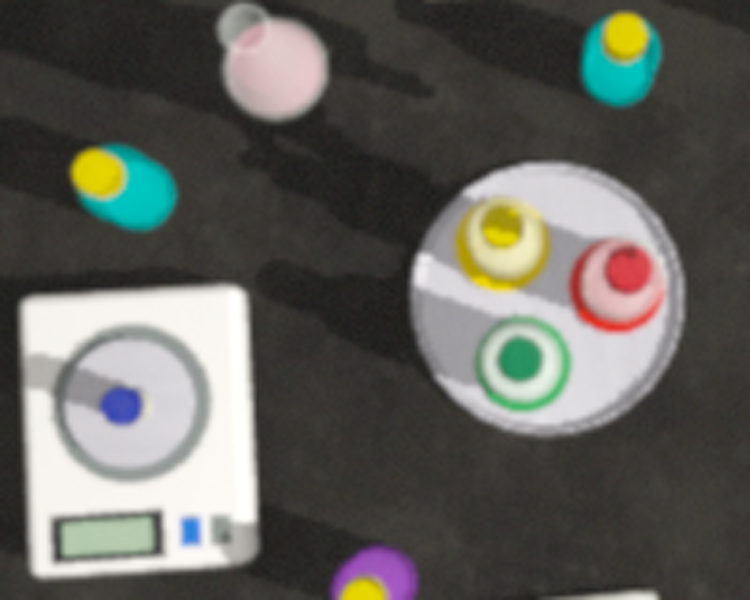

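```bash
python3 -c "
from cell import r
print(r.job_done())"
```

```text
the job is handed in; nothing more can be done
None
```

The job is done and handed in at about 53 s of the 144 s allowed. I moved the yellow, green and red bottles to the blue tray, then put the vial on the balance pan. Then I put the red, green and yellow bottles back on the pads of their own cap colour. I saw nothing tip over, and the arm ended clear of everything.

What the last checks showed, with offsets measured in the top camera:

| Item | Position (x, y in m) | Target (x, y in m) | Offset |
|---|---|---|---|
| Red bottle | 0.572, -0.061 | 0.574, -0.059 | about 2 mm |
| Green bottle | 0.512, 0.013 | 0.513, 0.014 | about 1 mm |
| Yellow bottle | 0.606, 0.026 | 0.607, 0.030 | about 4 mm |
| Vial on pan | 0.483, 0.297 | 0.485, 0.306 | about 8 mm |

- **Vial centring:** the two cameras disagree. The top view puts the vial about 8 mm off the pan's centre towards -y. The scene view puts it about 7 mm off, towards +x and +y. The average of the two is within about 2 mm, and the vial stands upright, so I left it.
- **Flask:** I never went near it. The network's position estimate for it at the end differed from the start by about 10 mm, which is within that network's usual error. The pictures show it standing in the same place.
- **Contact force:** I could not confirm the vial's touchdown from the force reading. The tool stopped descending at the expected height, and I took that as contact.

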